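# Change over the cuff-forming bench

## Task

Get the bench ready for the next batch of cuffs: hang every finished cuff astride the rail, press every forming die that lies on the bench fully home in a pocket of the bolster, until the top of its base is flush with the block, and count exactly three of the four copper blanks into the feed tray, lying inside it, leaving the fourth lying outside it on the mat or bench. Any pocket and any order will do; leave the mandrel, the jar and the hammer where they are.

Things in the scene. Friction and masses are not known exactly. Their poses are not given: they have to be found in the camera images.
- die1: forming die, bare aluminium, 0.28 kg: a flat base 70 (x) x 50 (y) x 20 mm high with a ridge on it, 60 long (x), 26 wide (y), its upright sides rising from 20 to 48 mm above the underside, top edges rounded, top flat. Origin: centre of the underside, z up. Pinch the ridge across y from above. All dies are the same; some may be absent
- die2: forming die, bare aluminium, 0.28 kg: a flat base 70 (x) x 50 (y) x 20 mm high with a ridge on it, 60 long (x), 26 wide (y), its upright sides rising from 20 to 48 mm above the underside, top edges rounded, top flat. Origin: centre of the underside, z up. Pinch the ridge across y from above. All dies are the same; some may be absent
- die3: forming die, bare aluminium, 0.28 kg: a flat base 70 (x) x 50 (y) x 20 mm high with a ridge on it, 60 long (x), 26 wide (y), its upright sides rising from 20 to 48 mm above the underside, top edges rounded, top flat. Origin: centre of the underside, z up. Pinch the ridge across y from above. All dies are the same; some may be absent
- cuff1: copper cuff, 0.09 kg: upside-down U of strip 4 mm thick, 34 mm wide (y), 56 mm over the legs (x), 62 mm high; straight legs up to 34 mm, arch above; inside, the crown is 58 mm above the leg ends and the gap is 48 mm. Stands on its leg ends. Origin: midway between the leg ends, z up to the crown. Pinch it across the legs (x) so the space under the arch stays free for the bar. May be absent
- cuff2: copper cuff, 0.09 kg: upside-down U of strip 4 mm thick, 34 mm wide (y), 56 mm over the legs (x), 62 mm high; straight legs up to 34 mm, arch above; inside, the crown is 58 mm above the leg ends and the gap is 48 mm. Stands on its leg ends. Origin: midway between the leg ends, z up to the crown. Pinch it across the legs (x) so the space under the arch stays free for the bar. May be absent
- blank1: flat copper bar blank, 90 (x) x 26 (y) x 8 mm thick, 0.16 kg, lying on the rubber mat at the start. Origin: centre of the underside, z up
- blank2: flat copper bar blank, 90 (x) x 26 (y) x 8 mm thick, 0.16 kg, lying on the rubber mat at the start. Origin: centre of the underside, z up
- blank3: flat copper bar blank, 90 (x) x 26 (y) x 8 mm thick, 0.16 kg, lying on the rubber mat at the start. Origin: centre of the underside, z up
- blank4: flat copper bar blank, 90 (x) x 26 (y) x 8 mm thick, 0.16 kg, lying on the rubber mat at the start. Origin: centre of the underside, z up
- bolster: dark steel block fixed to the bench, 110 (x) x 250 (y) x 34 mm high, with three equal rectangular pockets in a row 80 mm apart along y. A die fits with its long side along the bolster's x, either way round. Home, it rests on the pocket's floor, its base top flush with the block's top and only the ridge standing out. Origin: centre of the underside, z up
- pocket0 (a point): centre of a pocket's mouth, 34 mm above the bench; axes as the bolster's. Pocket 73 (x) x 53 (y) mm, 20 mm deep (1.5 mm play round a die's base). On its floor stands a stiff brass ejector plate that holds a die laid in about 8 mm proud; a push down of 10 to 15 N makes the plate sink, and it stays where it is left
- pocket1 (a point): centre of a pocket's mouth, 34 mm above the bench; axes as the bolster's. Pocket 73 (x) x 53 (y) mm, 20 mm deep (1.5 mm play round a die's base). On its floor stands a stiff brass ejector plate that holds a die laid in about 8 mm proud; a push down of 10 to 15 N makes the plate sink, and it stays where it is left
- pocket2 (a point): centre of a pocket's mouth, 34 mm above the bench; axes as the bolster's. Pocket 73 (x) x 53 (y) mm, 20 mm deep (1.5 mm play round a die's base). On its floor stands a stiff brass ejector plate that holds a die laid in about 8 mm proud; a push down of 10 to 15 N makes the plate sink, and it stays where it is left
- rail_mid (a point): middle of the hanging rail: a fixed round steel bar 16 mm thick running along this point's y, 220 mm long between two posts at its ends. This point is on the bar's axis, 135 mm above the bench; x is level and square to the bar. A hung cuff's origin lies 50 mm below this point's level
- tray: plywood feed tray fixed to the bench, 140 (x) x 120 (y) x 36 mm high outside, walls and floor 4 mm thick, open on top, inside 132 x 112 mm. Origin: centre of the underside, z up
- mat: thin black rubber mat fixed on the bench, 130 (x) x 270 (y) x 3 mm, on which the blanks lie. Origin: centre of the underside
- mandrel: bystander: dark steel cone standing on its base, 72 mm across, 195 mm high. Origin: centre of the underside
- jar: bystander: jar, 60 mm across, 85 mm high. Origin: centre of the underside
- hammer: bystander: hammer lying on the bench, handle along its x. Origin: underside
Mind the look-alikes: they are no part of the job. What is shaped like the die3 but blue is not meant. Leave any green look-alike of the die1 alone.

How it is judged:
By the outcome, as a careful person would: the job done as asked, in the order asked, and still so for the second after the job is handed in, with the robot touching nothing.
Of die1, die2, die3 only 2 to 3 are there at a start; the rules pass over those that are not, and their reading is None.
Of cuff1, cuff2 only 1 to 2 are there at a start; the rules pass over those that are not, and their reading is None.
At some moment in a run one of die1, die2, die3 may be knocked a few centimetres aside while the robot is not near it.
It also fails if it takes over 210 s, if anything falls off the work surface, if the arm or the gripper's body presses on something with over 40 N, if the wrist force passes 120 N, or if a joint passes its speed limit or range.

## Robot

A 7-joint arm with a two-finger parallel gripper is mounted at the origin on the work surface. World frame = base frame: x ahead of the robot, y to its left, z up, the work surface at z = 0. Lengths are in m, angles in rad, forces in N, time in s.
With the tool pointing down it reaches from about 0.4 to 0.85 m from the base axis. Payload 10.4 kg.
Tool frame: the origin (TCP) lies midway between the tips of the shut fingers; the grasp point (between the pads) lies 19 mm behind it; y points along the fingers, x is the direction in which the jaws open and shut, and the axes are right-handed (so a half turn about y gives the same grasp; the last joint's range is limited). The gripper opens to 87 mm and grips with 3 to 60 N. Pads are 19 mm wide; open, the fingers measure 117 mm over their backs; the gripper's body (75 mm by 190 mm) begins 51 mm behind the grasp point.
Start: joints at [-1.293, 0.332, -0.065, 1.46, 0.022, 1.35, -0.088], TCP at [0.185, 0.597, 0.223] pointing down, gripper open.
Joint ranges: [-2.6, 2.6], [-0.5, 2.12], [-1.47, 1.34], [0.16, 2.42], [-1.27, 4.41], [0.06, 2.06], [-2.6, 2.6]. Speed limits (rad/s): [2.22, 2.22, 2.79, 2.79, 3.14, 3.14, 3.14].

## Interface

Orientations are given as a unit quaternion [x, y, z, w].
In Python, from bench import r gives the robot as it stands. The module is installed in compiled form; this text tells all that it offers.
- The arm moves only by the tool arm_command, never from a script. Its argument "deltas" is one flat list of numbers, 6 for each row, row after row: the shift along the tool's x, y, z in m, then the turn, a rotation vector about the tool's x, y, z in degrees. In form: [tx, ty, tz, ax, ay, az, tx, ty, tz, ax, ay, az, ...]. A call has 1 to 8 rows; each row is the pose to reach, as a shift and turn from the pose commanded when the call began, along the tool's axes at that moment; what a row does not reach only later rows make up. A row lasts 1/8 s, in which the tool goes at most 62.5 mm and 10.7 degrees, less where a joint would pass 70% of its speed; a pose out of reach is approached as far as the arm can. A call with a gripper value outside its range is refused whole. "hand" is the opening, from 0 (shut) to 1 (fully open), set as the call begins (left out, the last holds). The fingers move at their own pace and stop on an object; "grip_force" is the grip in N (left out, the last holds). Time passes only in rows, so rows that repeat a pose let the fingers close. It gives the time, the measured TCP pose, the force and the opening at its end, in the units of the state.
- r.read_state(): the state, without advancing time (a new reading comes with each control period).
- r.camera(name): name is "scene" or "top" or "wrist"; returns a dict with "image" (384x512x3 uint8, red, green, blue), "intrinsics" (3x3 intrinsics, pixels), "world_from_camera" (4x4, takes a point from camera to world coordinates); the wrist camera has in their place "hand_eye" (4x4, takes a point from camera to tool coordinates, whose origin is the TCP and whose axes are the tool frame's). Camera axes: x right, y down, z forward; pixel columns grow to the right and rows downward; lengths in m; the calibration is good to about 2 mm. A picture is of the moment at which its call begins: read the wrist's pose just before it. There is no depth.
- r.close_job(): hands the job in, once; it reports no verdict.
Trained networks look in a picture, given as the dict that the camera call returned (one of the last four; its "shot" number tells which), for a name from the list of things; names that differ only in an ending like _2 or _b are one class to them, and where a whole thing is asked for, a point or a joint stands for the part that bears it (a point fixed in the world has none). Each returns a list of dicts, best first, with "conf" (0 to 1); they miss things now and then, are a little off and sometimes report something else, mostly with a low value. They report only what shows in the picture. A call takes as long as a camera call. They do not tell look-alikes from the thing itself.
- r.boxes_of(picture, query): "centre" ([row, column] in pixels, amid what is visible of it).
- r.regions_of(picture, query): "region" (384x512 bool, what is visible of it) and "centre" ([row, column] in pixels, amid what is visible of it).
The state is a dict: "time": time; "joint_positions": joint angles; "joint_vel": joint speeds; "joint_torque": joint torques, N m; "ee_pos": TCP position; "eef_rot": TCP orientation; "ft_force": force on the tool from outside, world axes, zero at the start; "torque": the same for the moment, N m; "width": finger opening in m.
Only numpy, scipy, OpenCV 4.12 (cv2) and the standard library are available. Lean on these libraries where they do the work, as an engineer would, in place of code of your own. Each camera call takes 0.05 s, during which the arm holds its last target.

## Working session

There is one attempt and no reset: what is moved stays moved. The work goes in short steps, Python scripts to look and compute and a tool call to move; the robot and the scene stay as the last step left them, time stands still between calls to the robot, and variables do not carry over. Pictures are saved under pics/ and viewed, and the job is handed in when it is done.

Besides the shell and the picture viewer there is one more tool, called after "Call:" in YAML: its name, and indented under it one key for each argument. arm_command: Moves the arm, as the interface text tells. Its arguments: {"type":"object","properties":{"deltas":{"type":"array","items":{"type":"number"}},"hand":{"type":"number"},"grip_force":{"type":"number"}},"required":["deltas"]}

```bash
ls; mkdir -p pics
cat > h.py <<'E'
import numpy as np, cv2
from bench import r
from scipy.spatial.transform import Rotation as R
def save(p,n): cv2.imwrite('pics/'+n+'.png', cv2.cvtColor(p['image'],cv2.COLOR_RGB2BGR))
E
python3 - <<'E'
from h import *
s=r.read_state(); print({k:np.round(v,3) for k,v in s.items()})
for n in ['scene','top','wrist']:
    p=r.camera(n); save(p,n+'0'); print(n,[ (k,np.round(v,3).tolist()) for k,v in p.items() if k not in('image',)])
E
```

```text
pics
{'time': np.float64(0.0), 'joint_positions': array([-1.293,  0.333, -0.065,  1.461,  0.022,  1.35 , -0.089]), 'joint_vel': array([ 0.001, -0.002, -0.001, -0.   , -0.   , -0.001,  0.001]), 'joint_torque': array([-1.0000e-03, -6.2325e+01,  2.4000e-02, -3.8991e+01, -6.1000e-02,
        4.0000e-02,  0.0000e+00]), 'ee_pos': array([0.185, 0.597, 0.222]), 'eef_rot': array([ 0.57 ,  0.419, -0.42 , -0.569]), 'ft_force': array([-0.312, -0.937,  0.883]), 'torque': array([ 0.003,  0.009, -0.044]), 'width': np.float64(0.087)}
scene [('intrinsics', [[466.647, 0.0, 259.282], [0.0, 466.647, 194.064], [0.0, 0.0, 1.0]]), ('world_from_camera', [[-0.651, 0.504, -0.567, 1.291], [0.759, 0.452, -0.47, 0.628], [0.019, -0.736, -0.677, 1.015], [0.0, 0.0, 0.0, 1.0]]), ('shot', 1)]
top [('intrinsics', [[373.74, 0.0, 258.298], [0.0, 373.74, 189.363], [0.0, 0.0, 1.0]]), ('world_from_camera', [[-0.013, -0.987, 0.161, 0.401], [-1.0, 0.012, -0.008, 0.013], [0.006, -0.161, -0.987, 1.083], [0.0, 0.0, 0.0, 1.0]]), ('shot', 2)]
wrist [('intrinsics', [[313.991, 0.0, 253.964], [0.0, 313.991, 190.564], [0.0, 0.0, 1.0]]), ('hand_eye', [[1.0, 0.001, 0.001, -0.001], [-0.0, -0.255, 0.967, -0.163], [0.001, -0.967, -0.255, 0.07], [0.0, 0.0, 0.0, 1.0]]), ('shot', 3)]
```

View pics/scene0.png

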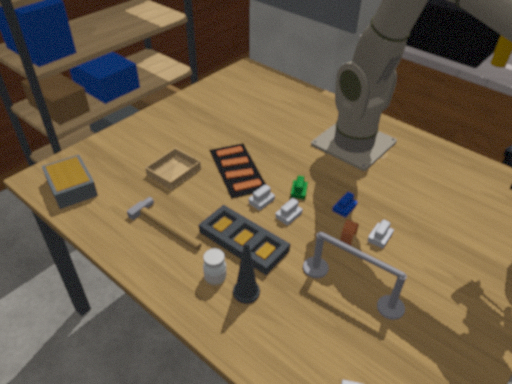

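View pics/top0.png

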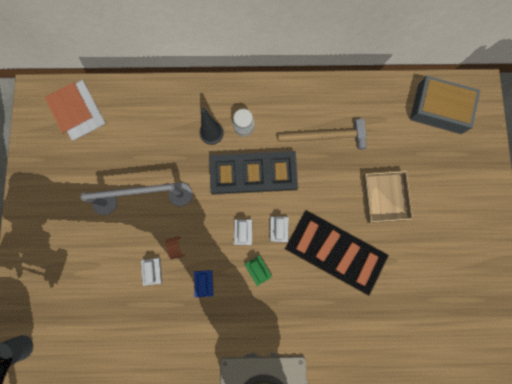

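View pics/wrist0.png

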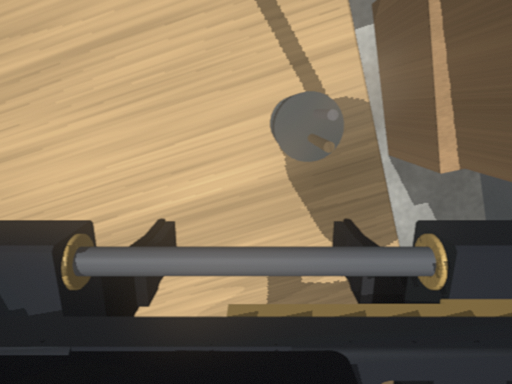

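The top view shows three bare dies at (243,232), (279,229) and (151,271). The cuff is at (174,248), with a blue look-alike at (204,284) and a green one at (258,270). The bolster is at (254,172), the tray at (388,195), and the four blanks lie on the mat around (337,252). The rail runs from (85,196) to (188,188).

```bash
cat >> h.py <<'E'
def cam(p,s=None):
    K=np.array(p['intrinsics'])
    if 'world_from_camera' in p: T=np.array(p['world_from_camera'])
    else:
        T0=np.eye(4); T0[:3,:3]=R.from_quat(s['eef_rot']).as_matrix(); T0[:3,3]=s['ee_pos']; T=T0@np.array(p['hand_eye'])
    return K,T
def toplane(p,rc,z,s=None):
    K,T=cam(p,s); d=T[:3,:3]@np.linalg.solve(K,[rc[1],rc[0],1.]); o=T[:3,3]; return o+d*(z-o[2])/d[2]
def proj(p,X,s=None):
    K,T=cam(p,s); c=np.linalg.inv(T)@np.append(X,1); u=K@c[:3]; return u[:2]/u[2]
E
python3 - <<'E'
from h import *
pt=r.camera('top'); ps=r.camera('scene')
z=dict(die1=.02,cuff1=.03,blank1=.011,bolster=.034,tray=.02,mat=.003,jar=.04,mandrel=.05,hammer=.01,rail_mid=.1)
for q in z:
    for p,n in((pt,'top'),(ps,'scn')):
        for d in r.regions_of(p,q):
            if d['conf']<.25: continue
            m=d['region'].astype(np.uint8); pts=np.argwhere(m)
            W=np.array([toplane(p,x,z[q])[:2] for x in pts],np.float32)
            (c,wh,a)=cv2.minAreaRect(W)
            print(q,n,round(d['conf'],2),np.round(d['centre']),m.sum(),'c',np.round(c,3),np.round(wh,3),round(a,1), 'mean',np.round(W.mean(0),3))
E
python3 -c "
import cv2
a=cv2.imread('pics/scene0.png');cv2.imwrite('pics/z1.png',cv2.resize(a[150:320,190:430],(792,561),interpolation=2))
a=cv2.imread('pics/top0.png');cv2.imwrite('pics/z2.png',cv2.resize(a[130:310,70:310],(800,600),interpolation=2))"
```

```text
die1 top 0.91 [283. 202.] 510 c [0.314 0.16 ] [0.073 0.053] 0.8 mean [0.314 0.16 ]
die1 top 0.84 [234. 245.] 454 c [0.455 0.05 ] [0.051 0.07 ] 89.3 mean [0.454 0.051]
die1 top 0.82 [271. 152.] 511 c [0.348 0.304] [0.07  0.057] 6.6 mean [0.348 0.305]
die1 top 0.78 [271. 256.] 425 c [0.346 0.009] [0.069 0.048] 29.7 mean [0.345 0.01 ]
die1 top 0.75 [228. 279.] 429 c [ 0.46  -0.052] [0.049 0.07 ] 85.1 mean [ 0.461 -0.052]
die1 scn 0.82 [198. 261.] 401 c [ 0.46  -0.045] [0.102 0.067] 5.7 mean [ 0.465 -0.046]
die1 scn 0.77 [191. 300.] 314 c [0.348 0.01 ] [0.112 0.048] 36.4 mean [0.351 0.014]
die1 scn 0.75 [233. 382.] 444 c [0.347 0.312] [0.109 0.052] 7.0 mean [0.353 0.313]
die1 scn 0.74 [212. 287.] 410 c [0.454 0.06 ] [0.105 0.06 ] 4.7 mean [0.458 0.058]
die1 scn 0.61 [205. 344.] 370 c [0.31  0.167] [0.109 0.053] 4.1 mean [0.315 0.167]
cuff1 top 0.67 [248. 172.] 216 c [0.41  0.244] [0.052 0.034] 16.1 mean [0.411 0.244]
cuff1 scn 0.76 [232. 349.] 308 c [0.417 0.243] [0.095 0.041] 17.7 mean [0.417 0.242]
blank1 top 0.82 [272. 370.] 311 c [ 0.346 -0.298] [0.027 0.091] 61.2 mean [ 0.346 -0.298
[... 2106 characters left out ...]
drel top 0.42 [236. 306.] 288 c [ 0.438 -0.128] [0.024 0.088] 61.6 mean [ 0.438 -0.127]
mandrel scn 0.88 [280. 245.] 990 c [0.728 0.126] [0.194 0.065] 40.7 mean [0.748 0.142]
hammer top 0.92 [132. 331.] 945 c [ 0.742 -0.186] [0.261 0.093] 89.4 mean [ 0.74 -0.21]
hammer top 0.61 [172. 252.] 3435 c [0.627 0.02 ] [0.12 0.26] 2.2 mean [0.627 0.02 ]
hammer top 0.36 [268. 367.] 307 c [ 0.347 -0.299] [0.027 0.089] 60.2 mean [ 0.347 -0.299]
hammer scn 0.68 [220. 160.] 836 c [ 0.751 -0.187] [0.27 0.09] 83.6 mean [ 0.738 -0.204]
rail_mid top 0.91 [197. 133.] 1396 c [0.541 0.328] [0.065 0.293] 5.5 mean [0.548 0.325]
rail_mid scn 0.68 [262. 374.] 1884 c [0.585 0.356] [0.148 0.28 ] 5.7 mean [0.582 0.36 ]
```

View pics/z1.png

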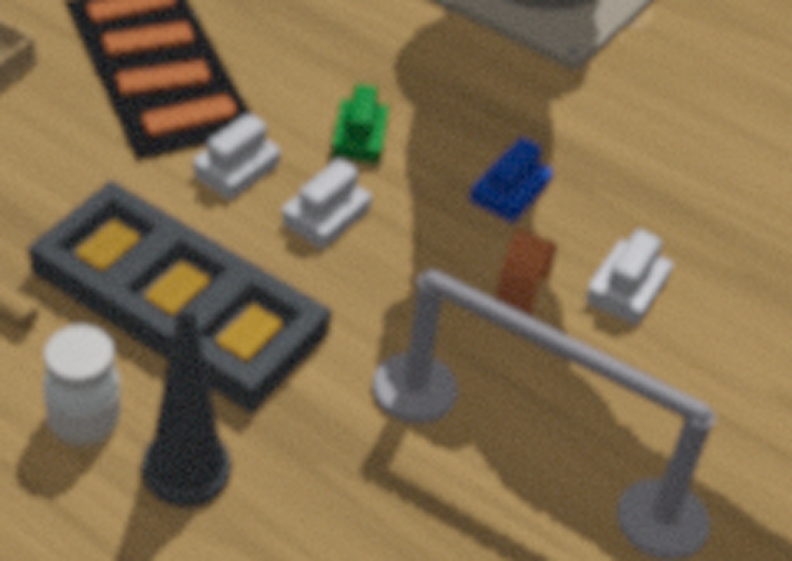

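View pics/z2.png

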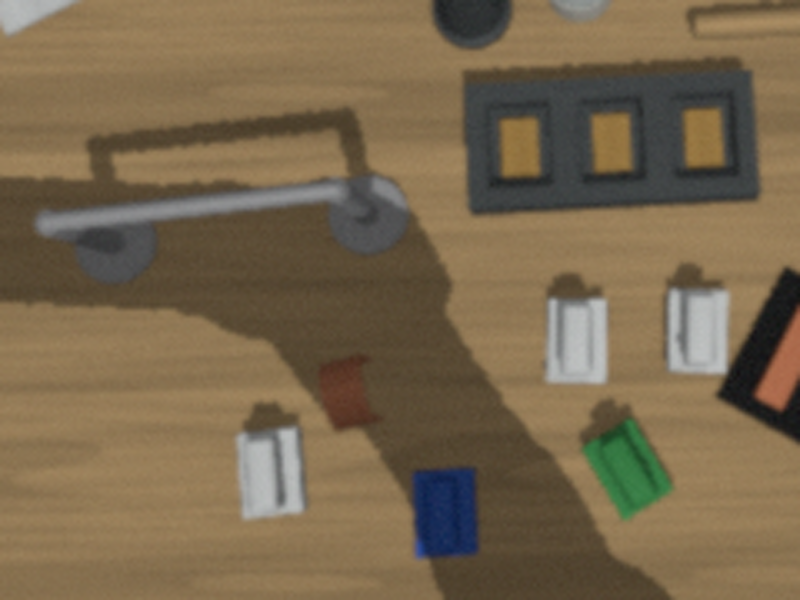

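```bash
cat >> h.py <<'E'
def yawof(s):
    M=R.from_quat(s['eef_rot']).as_matrix(); return np.degrees(np.arctan2(M[1,0],M[0,0]))
def go(pos,yaw,base=None,s=None):
    """print delta to TCP pos, tool x along world yaw(deg) with y down. base: (pos,yaw) if commanded pose assumed"""
    s=s or r.read_state(); M=R.from_quat(s['eef_rot']).as_matrix(); p=np.array(s['ee_pos'])
    y=(yaw-yawof(s)+90)%180-90+yawof(s)
    c,n=np.cos(np.radians(y)),np.sin(np.radians(y)); X=np.array([c,n,0]);Y=np.array([0,0,-1.]);T=np.stack([X,Y,np.cross(X,Y)],1)
    d=M.T@(np.array(pos)-p); w=np.degrees(R.from_matrix(M.T@T).as_rotvec())
    print('now',np.round(p,4),'yaw',round(yawof(s),2),'t',round(float(s['time']),2),'F',np.round(s['ft_force'],1),'w',round(float(s['width']),4)); print('delta',np.round(d,4).tolist(),np.round(w,2).tolist(),'rows',round(max(np.linalg.norm(d)/.0625,np.linalg.norm(w)/10.7),1))
E
python3 - <<'E'
from h import *
s=r.read_state();M=R.from_quat(s['eef_rot']).as_matrix();print(np.round(M,3),yawof(s))
pt=r.camera('top')
for rc in((197.5,82.6),(187,180)): print('rail',toplane(pt,rc,.135))
ps=r.camera('scene')
for rc in((236,320),(274,404)): print('rail s',toplane(ps,rc,.135))
# cuff region axes
for n,p in(('t',pt),('s',ps)):
    d=r.regions_of(p,'cuff1')[0]; m=d['region']; save(p,'c'+n)
    ys,xs=np.where(m); print(n,ys.min(),ys.max(),xs.min(),xs.max())
go([.415,.243,.26],15)
E
python3 -c "
import cv2
a=cv2.imread('pics/ct.png');cv2.imwrite('pics/z3.png',cv2.resize(a[225:270,150:210],(800,600),interpolation=2))
a=cv2.imread('pics/cs.png');cv2.imwrite('pics/z4.png',cv2.resize(a[210:255,320:380],(800,600),interpolation=2))"
```

```text
[[ 0.296  0.    -0.955]
 [ 0.955  0.     0.296]
 [ 0.    -1.     0.   ]] 72.76598926935584
rail [0.54052442 0.4549077  0.135     ]
rail [0.56471931 0.20705344 0.135     ]
rail s [0.56989957 0.23538688 0.135     ]
rail s [0.53683569 0.4547089  0.135     ]
t 237 259 166 182
s 220 246 340 358
now [0.1852 0.597  0.2226] yaw 72.76 t 1.45 F [ 0.7 -0.2  1.1] w 0.0868
delta [-0.27, -0.0374, -0.3244] [-0.01, 57.76, 0.01] rows 6.8
```

View pics/z3.png

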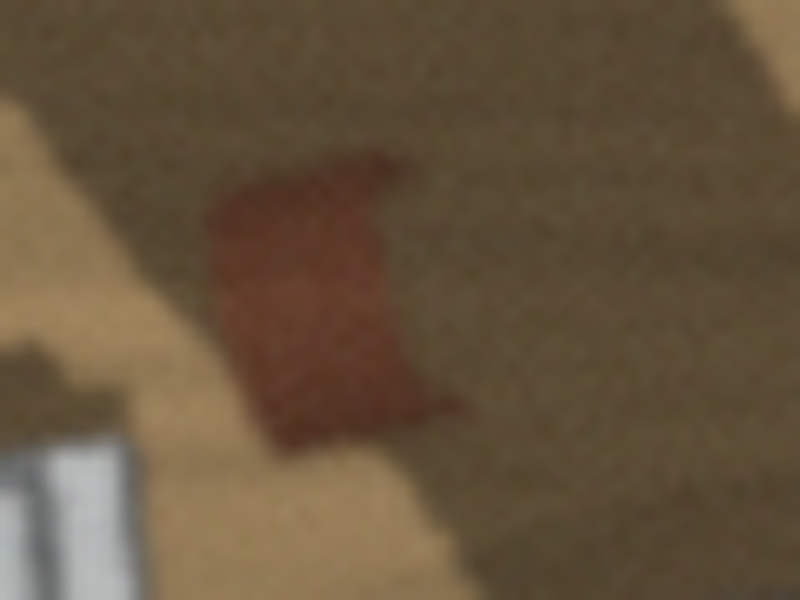

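View pics/z4.png

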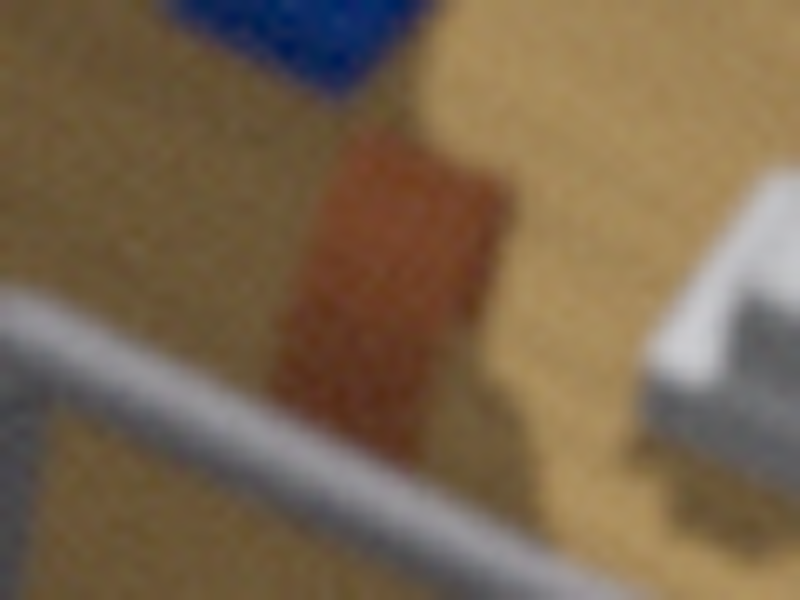

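Call:
arm_command:
  deltas: [-0.27, -0.03, -0.324, 0, 57.8, 0, -0.27, -0.03, -0.324, 0, 57.8, 0, -0.27, -0.03, -0.324, 0, 57.8, 0, -0.27, -0.03, -0.324, 0, 57.8, 0, -0.27, -0.03, -0.324, 0, 57.8, 0, -0.27, -0.03, -0.324, 0, 57.8, 0, -0.27, -0.03, -0.324, 0, 57.8, 0, -0.27, -0.03, -0.324, 0, 57.8, 0]
  hand: 1

```text
time: 2.45
ee_pos: [0.4167, 0.2397, 0.2532]
eef_rot: [-0.701, -0.09, 0.089, 0.702]
ft_force: [-0.8, 0.7, -0.3]
width: 0.0866
```

Run:
```python
from h import *
s=r.read_state(); p=r.camera('wrist'); save(p,'w1')
go([.415,.243,.10],15)
for d in r.regions_of(p,'cuff1'):
    print(d['conf'],d['centre'],toplane(p,d['centre'],.05,s))
t=r.camera('top');save(t,'t1')
```

```text
now [0.4153 0.242  0.2529] yaw 14.78 t 2.5 F [-0.2  1.7  0.8] w 0.0872
delta [-0.0002, 0.1529, 0.0009] [-0.04, -0.22, 0.04] rows 2.4
0.87 [167.5, 252.4] [0.41445529 0.24016907 0.05      ]
```

View pics/w1.png

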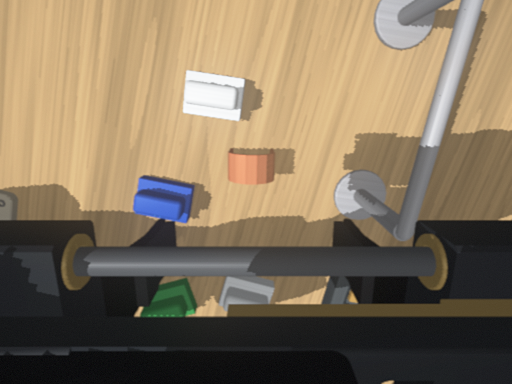

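The wrist view shows the cuff at (252,166), square to the jaws. The bare die is above it at (214,95), and the blue look-alike is at (165,200).

Call:
arm_command:
  deltas: [0, 0.12, 0, 0, 0, 0, 0, 0.12, 0, 0, 0, 0, 0, 0.2, -0.001, 0, 0, 0, 0, 0.2, -0.001, 0, 0, 0, 0, 0.241, -0.001, 0, 0, 0, 0, 0.241, -0.001, 0, 0, 0, 0, 0.241, -0.001, 0, 0, 0]
  hand: 1

```text
time: 3.48
ee_pos: [0.415, 0.2432, 0.0126]
eef_rot: [-0.701, -0.093, 0.092, 0.701]
ft_force: [0.9, 0.3, 0.8]
width: 0.0868
```

Call:
arm_command:
  deltas: [0, 0, 0, 0, 0, 0, 0, 0, 0, 0, 0, 0, 0, 0, 0, 0, 0, 0, 0, 0, 0, 0, 0, 0, 0, 0, 0, 0, 0, 0]
  hand: 0.55
  grip_force: 15

```text
time: 4.1
ee_pos: [0.4148, 0.2422, 0.0117]
eef_rot: [-0.701, -0.092, 0.092, 0.701]
ft_force: [-2.0, -1.7, 4.4]
width: 0.056
```

Run:
```python
from h import *
go([.5525,.345,.25],-7.5)
p=r.camera('wrist'); save(p,'w2')
```

```text
now [0.4148 0.2422 0.0117] yaw 14.96 t 4.1 F [-2.  -1.7  4.4] w 0.056
delta [0.1595, -0.2383, 0.0639] [-0.01, 22.46, -0.01] rows 4.7
```

View pics/w2.png

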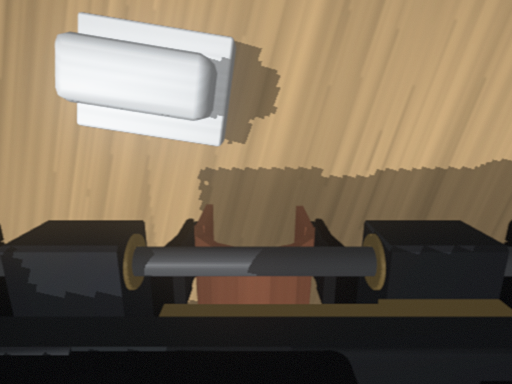

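The cuff is held: width 56 mm, with the legs visible between the pads at about (205..305, 230). Next I lift it and go above the rail.

Call:
arm_command:
  deltas: [0, -0.06, 0, 0, 0, 0, 0, -0.12, 0, 0, 0, 0, 0, -0.18, 0, 0, 0, 0, 0, -0.24, 0, 0, 0, 0, 0.1, -0.24, 0.03, 0, 9, 0, 0.159, -0.24, 0.064, 0, 9, 0, 0.159, -0.24, 0.064, 0, 9, 0, 0.159, -0.24, 0.064, 0, 9, 0]

```text
time: 5.15
ee_pos: [0.5527, 0.3467, 0.2485]
eef_rot: [0.707, 0.036, -0.038, -0.705]
ft_force: [-1.0, -0.8, -0.0]
width: 0.0563
```

Run:
```python
from h import *
s=r.read_state(); go([.553,.345,.25],6)
p=r.camera('wrist'); save(p,'w3')
t=r.camera('top');save(t,'t3')
```

```text
now [0.5527 0.3467 0.2485] yaw 6.05 t 5.15 F [-1.  -0.8 -0. ] w 0.0563
delta [0.0001, -0.0015, -0.0017] [0.15, 0.05, -0.14] rows 0.0
```

View pics/w3.png

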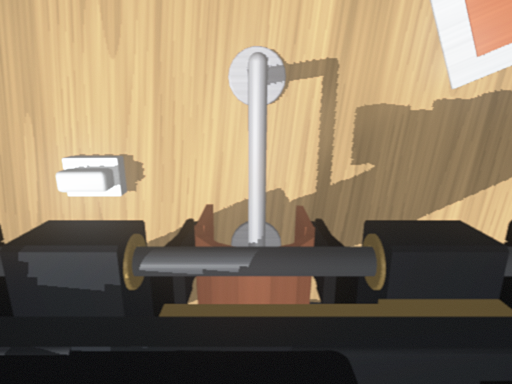

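View pics/t3.png

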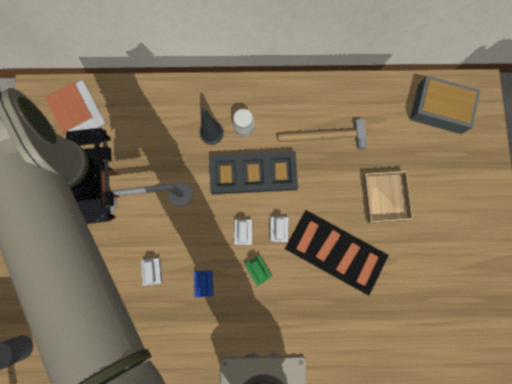

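Run:
```python
from h import *
s=r.read_state(); p=r.camera('wrist')
for rc,z in(((60,258),.135),((150,257.5),.135),((215,256.5),.135),((80,257),0.),((236,256),0.)): print(rc,toplane(p,rc,z,s))
print('tcp',s['ee_pos'],proj(p,s['ee_pos'],s))
```

```text
(60, 258) [0.54347892 0.45142917 0.135     ]
(150, 257.5) [0.55103464 0.37747933 0.135     ]
(215, 256.5) [0.55662731 0.31685808 0.135     ]
(80, 257) [0.54422435 0.44653816 0.        ]
(236, 256) [0.56513186 0.23855898 0.        ]
tcp [0.55191485 0.34457471 0.25054715] [254.66776303 236.15170161]
```

Call:
arm_command:
  deltas: [0.003, 0.05, 0, 0, 0, 0, 0.003, 0.1, 0, 0, 0, 0, 0.003, 0.13, 0, 0, 0, 0, 0.003, 0.148, 0, 0, 0, 0, 0.003, 0.148, 0, 0, 0, 0, 0.003, 0.148, 0, 0, 0, 0]

```text
time: 6.05
ee_pos: [0.5557, 0.3457, 0.1055]
eef_rot: [-0.706, -0.038, 0.036, 0.707]
ft_force: [0.6, 1.0, -0.7]
width: 0.0563
```

Run:
```python
from h import *
go([.5545,.345,.0967],5.8)
p=r.camera('wrist'); save(p,'w4')
t=r.camera('scene');save(t,'s4')
```

```text
now [0.5557 0.3457 0.1055] yaw 5.96 t 6.05 F [ 0.6  1.  -0.7] w 0.0563
delta [-0.0013, 0.0088, -0.0006] [-0.08, 0.16, 0.13] rows 0.1
```

View pics/w4.png

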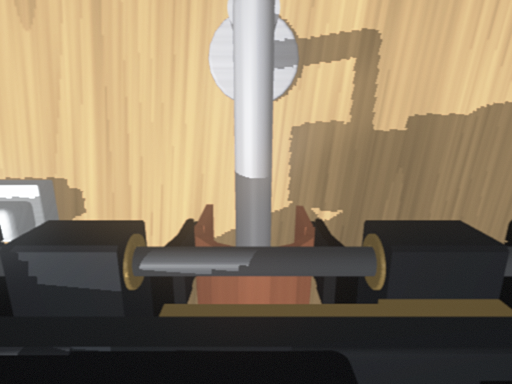

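View pics/s4.png

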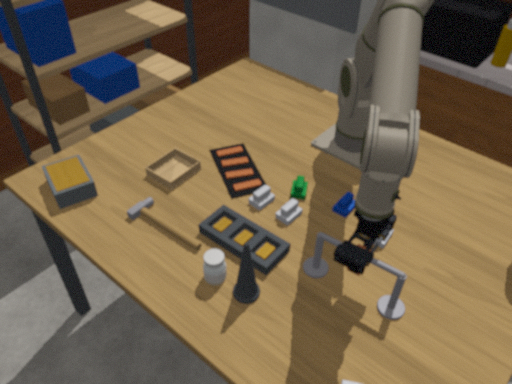

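Call:
arm_command:
  deltas: [0, 0.004, 0, 0, 0, 0, 0, 0.005, 0, 0, 0, 0, 0, 0.005, 0, 0, 0, 0]

```text
time: 6.52
ee_pos: [0.5549, 0.3453, 0.0984]
eef_rot: [0.706, 0.037, -0.037, -0.706]
ft_force: [0.0, 0.3, -1.0]
width: 0.0564
```

Run:
```python
from h import *
go([.5545,.345,.0967],5.8)
```

```text
now [0.5549 0.3453 0.0984] yaw 5.97 t 6.53 F [ 0.   0.3 -1. ] w 0.0564
delta [-0.0004, 0.0017, -0.0003] [0.0, 0.17, -0.01] rows 0.0
```

Call:
arm_command:
  deltas: [0, 0.0015, 0, 0, 0, 0, 0, 0.0015, 0, 0, 0, 0, 0, 0.0025, 0, 0, 0, 0]

```text
time: 6.9
ee_pos: [0.5551, 0.3454, 0.0967]
eef_rot: [-0.706, -0.037, 0.037, 0.706]
ft_force: [-4.5, -1.6, 10.0]
width: 0.0564
```

Call:
arm_command:
  deltas: [0, 0, 0, 0, 0, 0, 0, 0, 0, 0, 0, 0, 0, 0, 0, 0, 0, 0, 0, 0, 0, 0, 0, 0]
  hand: 0.9

```text
time: 7.4
ee_pos: [0.5549, 0.3453, 0.096]
eef_rot: [-0.706, -0.037, 0.037, 0.706]
ft_force: [-0.1, -0.3, 0.4]
width: 0.0773
```

Run:
```python
from h import *
go([.5545,.345,.0967],5.8)
p=r.camera('wrist'); save(p,'w5')
```

```text
now [0.5549 0.3453 0.096 ] yaw 5.97 t 7.4 F [-0.1 -0.3  0.4] w 0.0773
delta [-0.0005, -0.0007, -0.0003] [-0.0, 0.17, -0.0] rows 0.0
```

View pics/w5.png

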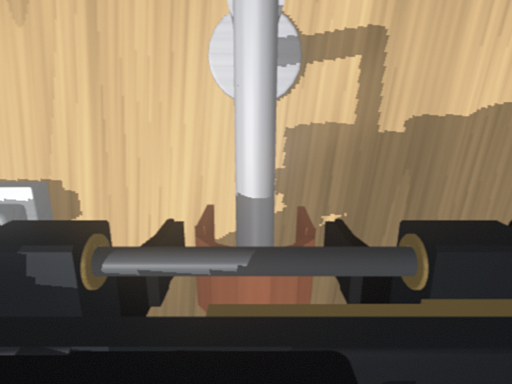

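The cuff hangs astride the bar, with its legs at (205,230) and (305,230) and the bar between them. Now I rise and go to the far die.

```bash
sed -i 's/y=(yaw-yawof(s)+90)%180-90+yawof(s)/y=yaw/' h.py
python3 - <<'E'
from h import *
s=r.read_state();print(np.round(s['joint_positions'],2))
go([.348,.304,.22],96.6)
E
```

```text
[-0.87  0.5   0.33  1.54 -0.17  1.13 -0.4 ]
now [0.5549 0.3453 0.096 ] yaw 5.97 t 7.45 F [ 0.4  0.3 -0.5] w 0.0779
delta [-0.2101, -0.124, -0.0196] [-0.0, -90.63, 0.0] rows 8.5
```

Call:
arm_command:
  deltas: [0, -0.06, 0, 0, 0, 0, 0, -0.12, 0, 0, 0, 0, 0, -0.15, 0, 0, -20, 0, -0.06, -0.15, 0, 0, -30, 0, -0.12, -0.15, -0.02, 0, -40, 0, -0.18, -0.15, -0.02, 0, -50, 0, -0.21, -0.15, -0.02, 0, -60, 0, -0.21, -0.13, -0.02, 0, -70, 0]
  hand: 1

```text
time: 8.45
ee_pos: [0.3468, 0.3045, 0.2276]
eef_rot: [-0.575, -0.412, 0.409, 0.577]
ft_force: [1.7, 0.5, 0.5]
width: 0.087
```

Run:
```python
from h import *
s=r.read_state();print(np.round(s['joint_positions'],2))
go([.348,.304,.2],96.6)
ps=r.camera('scene');save(ps,'s6')
```

```text
[-1.   -0.04  0.18  1.88  0.01  1.31  0.41]
now [0.3468 0.3045 0.2276] yaw 70.92 t 8.45 F [1.7 0.5 0.5] w 0.087
delta [-0.0002, 0.0276, -0.0013] [0.09, -25.68, 0.22] rows 2.4
```

Call:
arm_command:
  deltas: [0, 0.028, 0, 0, -25.7, 0, 0, 0.028, 0, 0, -25.7, 0, 0, 0.028, 0, 0, -25.7, 0, 0, 0.028, 0, 0, -25.7, 0]

```text
time: 9.0
ee_pos: [0.3484, 0.3035, 0.1982]
eef_rot: [0.474, 0.525, -0.525, -0.473]
ft_force: [-0.7, 0.5, 0.3]
width: 0.0871
```

```bash
cat >> h.py <<'E'
def look(q,z,name,minc=.3):
    s=r.read_state(); p=r.camera('wrist'); save(p,name)
    go([0,0,0],90,s=s)
    for d in r.regions_of(p,q):
        if d['conf']<minc: continue
        pts=np.argwhere(d['region']); W=np.array([toplane(p,x,z,s)[:2] for x in pts],np.float32)
        c,wh,a=cv2.minAreaRect(W); print(round(d['conf'],2),np.round(d['centre']),'c',np.round(c,4),np.round(wh,4),round(a,1))
    return p,s
E
python3 - <<'E'
from h import *
look('die1',.02,'w6')
E
```

```text
now [0.3484 0.3035 0.1982] yaw 95.92 t 9.0 F [-0.7  0.5  0.3] w 0.0871
delta [-0.266, 0.1982, 0.3779] [0.0, 5.92, -0.0] rows 8.0
0.95 [172. 257.] c [0.3478 0.3077] [0.0744 0.0512] 6.0
0.88 [124. 129.] c [0.3127 0.1646] [0.0703 0.0552] 3.0
0.81 [214.  33.] c [0.42   0.0574] [0.0188 0.0613] 3.5
0.71 [147.   8.] c [0.3466 0.0436] [0.0332 0.0724] 84.3
```

View pics/w6.png

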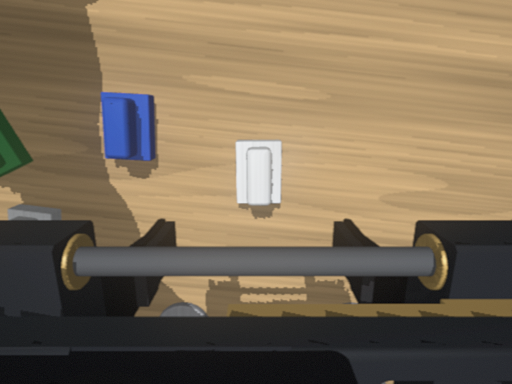

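View pics/s6.png

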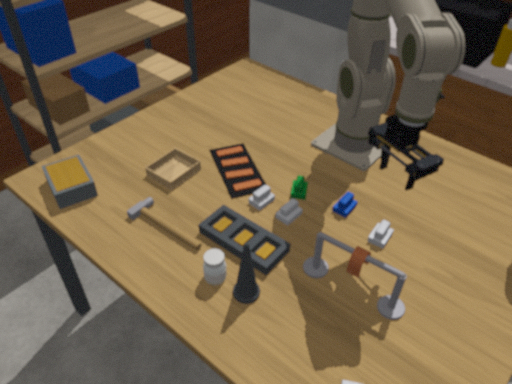

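The scene view shows the cuff hanging on the rail at (357,262). The wrist view shows the bare die at (258,172), square to the jaws.

Call:
arm_command:
  deltas: [0.003, 0.06, 0, 0, 0, 0, 0.003, 0.12, 0, 0, 0, 0, 0.003, 0.15, 0, 0, 0, 0, 0.003, 0.174, 0, 0, 0, 0, 0.003, 0.174, 0, 0, 0, 0, 0.003, 0.174, 0, 0, 0, 0]
  hand: 0.7

```text
time: 9.85
ee_pos: [0.3484, 0.3071, 0.025]
eef_rot: [0.473, 0.526, -0.525, -0.473]
ft_force: [-0.1, -0.8, -0.1]
width: 0.061
```

Call:
arm_command:
  deltas: [0, 0, 0, 0, 0, 0, 0, 0, 0, 0, 0, 0, 0, 0, 0, 0, 0, 0, 0, 0, 0, 0, 0, 0, 0, 0, 0, 0, 0, 0, 0, 0, 0, 0, 0, 0]
  hand: 0.2
  grip_force: 25

```text
time: 10.6
ee_pos: [0.3479, 0.3069, 0.0242]
eef_rot: [0.472, 0.526, -0.526, -0.473]
ft_force: [0.1, 1.4, 1.1]
width: 0.0255
```

Run:
```python
from h import *
go([.622,.1,.2],92.4)
t=r.camera('top');save(t,'t7')
p=r.camera('wrist');save(p,'w7')
d=r.regions_of(t,'bolster')[0]
```

```text
now [0.3479 0.3069 0.0242] yaw 96.13 t 10.6 F [0.1 1.4 1.1] w 0.0255
delta [-0.2349, -0.1758, -0.2504] [0.02, 3.73, 0.03] rows 6.2
```

View pics/t7.png

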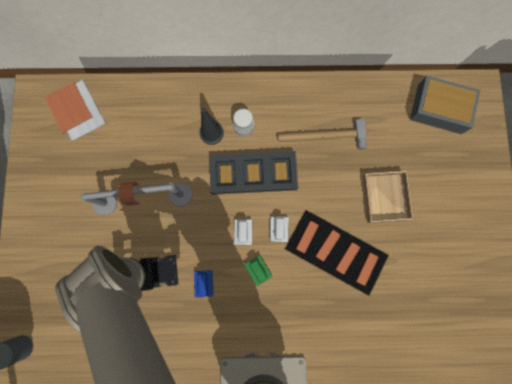

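View pics/w7.png

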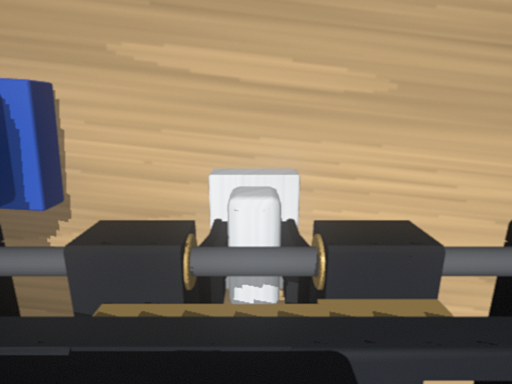

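The die is gripped: width 25.5 mm, ridge between the pads at (254,245). The top view shows the cuff on the rail at (128,192).

Run:
```python
from h import *
s=r.read_state();p=r.camera('wrist')
for rc in((172,212),(172,298)): print(toplane(p,rc,.02,s))
M=R.from_quat(s['eef_rot']).as_matrix()
for rc in((172,212),(172,298)): print('tool',M.T@(toplane(p,rc,.02,s)-s['ee_pos']))
go([.6,.02,.22],92.4)
```

```text
[0.31420239 0.28011948 0.02      ]
[0.3092075  0.32642962 0.02      ]
tool [-0.02305936  0.00418299  0.03637277]
tool [0.02351936 0.00420864 0.03639297]
now [0.3479 0.3069 0.0242] yaw 96.13 t 10.8 F [-0.2  1.9  2.8] w 0.0258
delta [-0.3121, -0.1959, -0.2201] [0.01, 3.73, 0.03] rows 6.9
```

Call:
arm_command:
  deltas: [0, -0.06, 0, 0, 0, 0, 0, -0.12, 0, 0, 0, 0, 0, -0.196, 0, 0, 3.7, 0, -0.1, -0.196, -0.1, 0, 3.7, 0, -0.2, -0.196, -0.15, 0, 3.7, 0, -0.31, -0.196, -0.22, 0, 3.7, 0, -0.31, -0.196, -0.22, 0, 3.7, 0, -0.31, -0.196, -0.22, 0, 3.7, 0]

```text
time: 11.8
ee_pos: [0.5562, 0.0732, 0.218]
eef_rot: [-0.489, -0.51, 0.511, 0.49]
ft_force: [0.7, 1.0, -2.8]
width: 0.0258
```

Run:
```python
from h import *
p,s=look('bolster',.034,'w8')
go([.622,.1,.1],92.4)
```

```text
now [0.5562 0.0732 0.218 ] yaw 92.43 t 11.8 F [ 0.7  1.  -2.8] w 0.0258
delta [-0.0494, 0.2188, 0.5585] [-0.08, 2.43, -0.02] rows 9.6
0.64 [202. 166.] c [0.6038 0.0179] [0.0819 0.2506] 1.9
now [0.558  0.0672 0.218 ] yaw 91.87 t 11.9 F [-0.5 -0.3 -4.2] w 0.0255
delta [0.0312, 0.1178, -0.065] [-0.01, -0.53, -0.26] rows 2.2
```

View pics/w8.png

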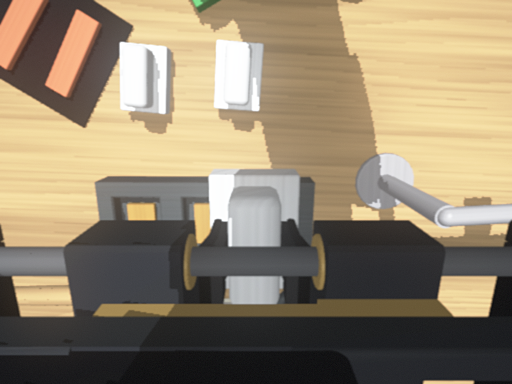

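Run:
```python
from h import *
go([.68,.02,.26],92.2)
```

```text
now [0.558  0.0672 0.218 ] yaw 91.87 t 11.9 F [-0.5 -0.3 -4.2] w 0.0255
delta [-0.0513, -0.0418, -0.1204] [-0.0, -0.33, -0.26] rows 2.2
```

Call:
arm_command:
  deltas: [-0.05, -0.042, 0, 0, 0, 0, -0.05, -0.042, -0.06, 0, 0, 0, -0.05, -0.042, -0.12, 0, 0, 0, -0.05, -0.042, -0.12, 0, 0, 0, -0.05, -0.042, -0.12, 0, 0, 0, -0.05, -0.042, -0.12, 0, 0, 0]

```text
time: 12.65
ee_pos: [0.677, 0.0299, 0.2616]
eef_rot: [0.489, 0.511, -0.51, -0.49]
ft_force: [-0.0, -1.0, -2.8]
width: 0.0261
```

Run:
```python
from h import *
p,s=look('bolster',.034,'w9')
```

```text
now [0.677  0.0299 0.2616] yaw 92.39 t 12.65 F [-0.  -1.  -2.8] w 0.0261
delta [-0.0019, 0.2611, 0.6778] [0.04, 2.39, 0.05] rows 11.6
0.78 [120. 248.] c [0.6253 0.0184] [0.1117 0.252 ] 2.4
0.7 [209. 253.] c [0.7788 0.0346] [0.1961 0.1184] 3.1
```

View pics/w9.png

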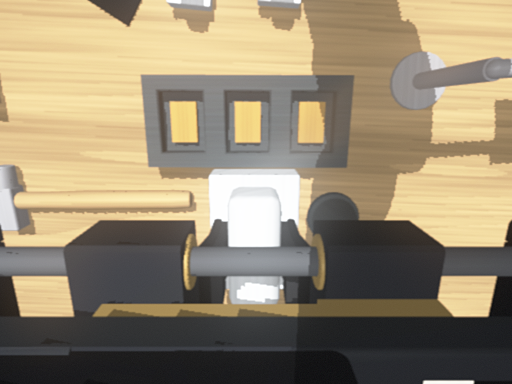

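Run:
```python
from h import *
s=r.read_state();p=r.camera('wrist')
a=cv2.cvtColor(p['image'],cv2.COLOR_RGB2BGR); k=3.3
a=cv2.resize(a[60:180,130:370],None,fx=k,fy=k,interpolation=cv2.INTER_CUBIC)
th=np.radians(2.4); B=np.array([.6253,.0184]); Rm=np.array([[np.cos(th),-np.sin(th)],[np.sin(th),np.cos(th)]])
def rect(c,x,y):
    q=[]
    for i,j in((1,1),(1,-1),(-1,-1),(-1,1)):
        w=B+Rm@(np.array(c)+[i*x/2,j*y/2]); u=proj(p,[*w,.034],s); q.append((u-[130,60]+.5)*k)
    cv2.polylines(a,[np.int32(np.round(q))],True,(0,0,255),1)
for c in(-.08,0,.08): rect((0,c),.073,.053)
rect((0,0),.11,.25)
cv2.imwrite('pics/o1.png',a); go([.6219,.0983,.08],92.4)
```

```text
now [0.6773 0.0303 0.2619] yaw 92.42 t 12.8 F [ 0.4  1.2 -4.6] w 0.0256
delta [0.0701, 0.1819, 0.0527] [0.08, 0.02, 0.07] rows 3.2
```

View pics/o1.png

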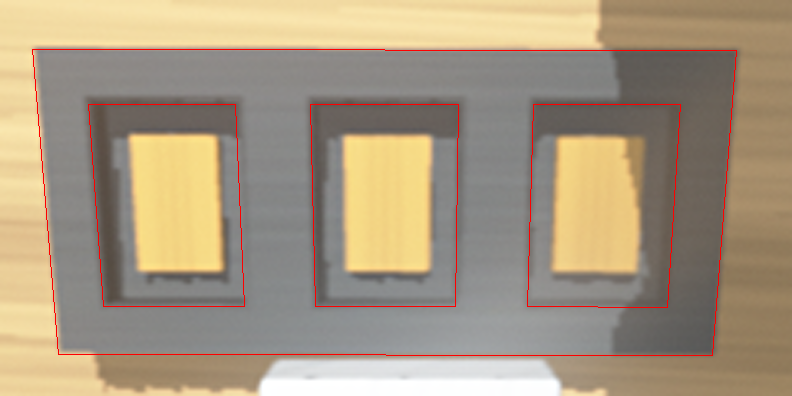

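The overlay fits the bolster outline and the three pocket mouths. I take the left pocket (+y), which appears on the right in this view.

Call:
arm_command:
  deltas: [0.07, 0.05, 0.0525, 0, 0, 0, 0.07, 0.11, 0.0525, 0, 0, 0, 0.07, 0.15, 0.0525, 0, 0, 0, 0.07, 0.19, 0.0525, 0, 0, 0, 0.07, 0.19, 0.0525, 0, 0, 0, 0.07, 0.19, 0.0525, 0, 0, 0, 0.07, 0.19, 0.0525, 0, 0, 0]

```text
time: 13.68
ee_pos: [0.6239, 0.0981, 0.0732]
eef_rot: [0.49, 0.512, -0.509, -0.489]
ft_force: [-0.4, -0.2, -2.6]
width: 0.0256
```

Run:
```python
from h import *
go([.623,.0983,.064],92.4)
p=r.camera('wrist');save(p,'w10')
```

```text
now [0.6239 0.0981 0.0732] yaw 92.41 t 13.68 F [-0.4 -0.2 -2.6] w 0.0256
delta [0.0003, 0.0092, 0.0009] [0.22, 0.01, 0.06] rows 0.1
```

View pics/w10.png

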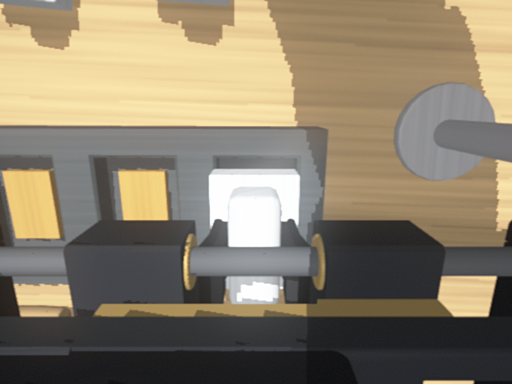

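Run:
```python
from h import *
s=r.read_state();p=r.camera('wrist')
print(s['ee_pos'],yawof(s))
a=cv2.cvtColor(p['image'],cv2.COLOR_RGB2BGR); k=6
a=cv2.resize(a[125:225,195:325],None,fx=k,fy=k,interpolation=cv2.INTER_CUBIC)
th=np.radians(2.4); B=np.array([.6253,.0184]); Rm=np.array([[np.cos(th),-np.sin(th)],[np.sin(th),np.cos(th)]])
def rect(c,x,y):
    q=[]
    for i,j in((1,1),(1,-1),(-1,-1),(-1,1)):
        w=B+Rm@(np.array(c)+[i*x/2,j*y/2]); u=proj(p,[*w,.034],s); q.append((u-[195,125]+.5)*k)
    cv2.polylines(a,[np.int32(np.round(q))],True,(0,0,255),1)
rect((0,.08),.073,.053); rect((0,0),.11,.25)
cv2.imwrite('pics/o2.png',a)
```

```text
[0.62361544 0.0981241  0.07280897] 92.41385551738585
```

View pics/o2.png

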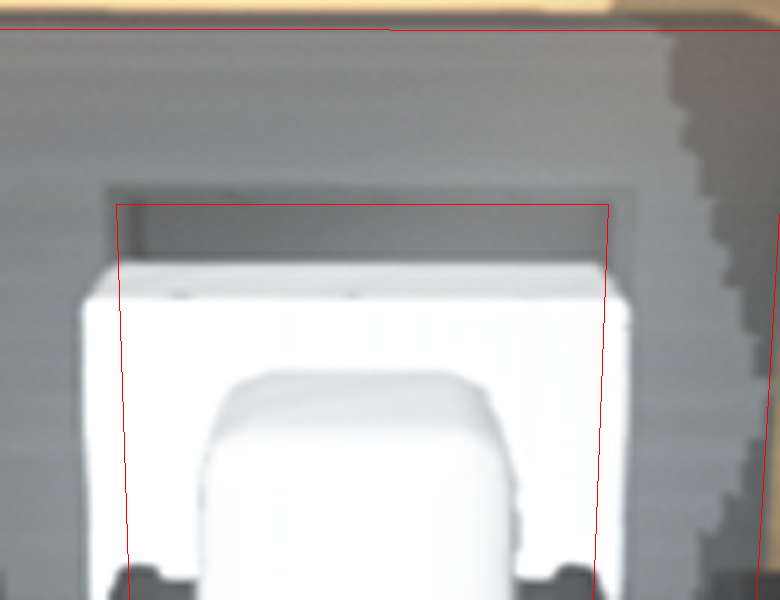

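Run:
```python
from h import *
s=r.read_state();p=r.camera('wrist');print(s['ee_pos'])
f=lambda x,y,z:toplane(p,(125+y/6-.5,195+x/6-.5),z,s)
M=R.from_quat(s['eef_rot']).as_matrix(); e=s['ee_pos']
t=lambda P:np.round(1000*(M.T@(P-e)),2)
print('die bottom front',t(f(100,262,e[2]-.0242)),t(f(607,262,e[2]-.0242)))
print('die top front',t(f(83,297,e[2]-.0042)),t(f(630,297,e[2]-.0042)))
print('pocket outer',t(f(107,186,.034)),t(f(637,186,.034)))
print('pocket inner',t(f(135,202,.032)),t(f(608,202,.032)))
print('block edge',t(f(300,12,.034)),t(f(300,25,.034)))
```

```text
[0.62335666 0.09808568 0.07239133]
die bottom front [-26.21  24.09  34.69] [24.86 24.13 34.71]
die top front [-25.1    4.09  35.26] [24.33  4.13 35.28]
pocket outer [-27.13  38.27  40.27] [29.71 38.32 40.3 ]
pocket inner [-24.41  40.27  38.23] [26.93 40.32 38.26]
block edge [-6.3  38.24 58.6 ] [-6.31 38.24 57.26]
```

Call:
arm_command:
  deltas: [0.0017, 0, 0.0018, 0, 0, 0, 0.0017, 0.008, 0.0018, 0, 0, 0, 0.0017, 0.012, 0.0018, 0, 0, 0, 0.0017, 0.016, 0.0018, 0, 0, 0, 0.0017, 0.019, 0.0018, 0, 0, 0]

```text
time: 14.45
ee_pos: [0.6204, 0.0995, 0.0512]
eef_rot: [-0.489, -0.51, 0.511, 0.489]
ft_force: [-0.0, -1.0, -3.8]
width: 0.0259
```

Run:
```python
from h import *
go([.623,.0983,.0462],92.4)
p=r.camera('wrist');save(p,'w11')
```

```text
now [0.6204 0.0995 0.0512] yaw 92.42 t 14.45 F [-0.  -1.  -3.8] w 0.0259
delta [-0.0013, 0.005, -0.0026] [-0.03, 0.02, -0.01] rows 0.1
```

View pics/w11.png

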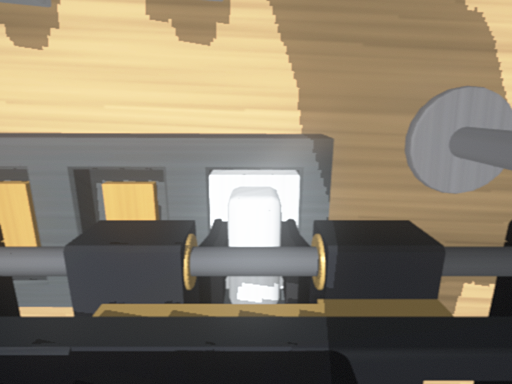

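Call:
arm_command:
  deltas: [0, 0.004, 0, 0, 0, 0, 0, 0.007, 0, 0, 0, 0, 0, 0.01, 0, 0, 0, 0, 0, 0.013, 0, 0, 0, 0, 0, 0.014, 0, 0, 0, 0]
  grip_force: 45

```text
time: 15.12
ee_pos: [0.6206, 0.0996, 0.0384]
eef_rot: [0.489, 0.511, -0.51, -0.489]
ft_force: [-4.4, -0.7, 7.6]
width: 0.0256
```

Run:
```python
from h import *
go([.623,.0983,.038],92.4)
```

```text
now [0.6206 0.0996 0.0384] yaw 92.42 t 15.12 F [-4.4 -0.7  7.6] w 0.0256
delta [-0.0014, 0.0004, -0.0024] [0.0, 0.02, 0.03] rows 0.0
```

Call:
arm_command:
  deltas: [0, 0.002, 0, 0, 0, 0, 0, 0.003, 0, 0, 0, 0, 0, 0.003, 0, 0, 0, 0]

```text
time: 15.5
ee_pos: [0.6206, 0.0997, 0.0382]
eef_rot: [0.489, 0.511, -0.51, -0.49]
ft_force: [-17.7, -1.8, 33.7]
width: 0.0259
```

Run:
```python
from h import *
go([.623,.0983,.038],92.4)
```

```text
now [0.6206 0.0997 0.0382] yaw 92.41 t 15.5 F [-17.7  -1.8  33.7] w 0.0259
delta [-0.0015, 0.0002, -0.0023] [-0.0, 0.01, 0.1] rows 0.0
```

Call:
arm_command:
  deltas: [0, -0.003, 0, 0, 0, 0, 0, -0.003, 0, 0, 0, 0, 0, -0.003, 0, 0, 0, 0, 0, -0.003, 0, 0, 0, 0, 0, -0.003, 0, 0, 0, 0]
  hand: 0.65
  grip_force: 25

```text
time: 16.12
ee_pos: [0.6204, 0.0996, 0.0374]
eef_rot: [-0.489, -0.51, 0.511, 0.489]
ft_force: [-1.3, -0.0, -0.1]
width: 0.0559
```

Run:
```python
from h import *
go([.456,.052,.2],90)
```

```text
now [0.6204 0.0996 0.0374] yaw 92.42 t 16.12 F [-1.3 -0.  -0.1] w 0.0559
delta [-0.0406, -0.1625, 0.1663] [-0.02, 2.42, -0.0] rows 3.8
```

Call:
arm_command:
  deltas: [0, -0.06, 0, 0, 0, 0, 0, -0.12, 0, 0, 0, 0, 0, -0.163, 0.03, 0, 2.4, 0, -0.04, -0.163, 0.09, 0, 2.4, 0, -0.04, -0.163, 0.15, 0, 2.4, 0, -0.04, -0.163, 0.166, 0, 2.4, 0, -0.04, -0.163, 0.166, 0, 2.4, 0, -0.04, -0.163, 0.166, 0, 2.4, 0]
  hand: 0.8

```text
time: 17.12
ee_pos: [0.4572, 0.0528, 0.201]
eef_rot: [0.5, 0.5, -0.5, -0.5]
ft_force: [1.0, 0.7, 1.2]
width: 0.0697
```

Run:
```python
from h import *
look('die1',.02,'w12')
t=r.camera('top');save(t,'t12')
```

```text
now [0.4572 0.0528 0.201 ] yaw 90.03 t 17.12 F [1.  0.7 1.2] w 0.0697
delta [-0.0526, 0.2005, 0.4574] [0.05, 0.03, 0.01] rows 8.0
0.97 [176. 160.] c [ 0.4611 -0.051 ] [0.0529 0.0751] 86.8
0.8 [ 34. 362.] c [0.3172 0.1598] [0.0646 0.0548] 1.6
0.77 [295. 293.] c [0.6082 0.0998] [0.0308 0.0521] 0.0
0.76 [ 65. 210.] c [0.3462 0.0089] [0.0734 0.0507] 30.6
0.72 [167. 252.] c [0.4543 0.0504] [0.0746 0.0509] 0.1
0.34 [294. 228.] c [0.6135 0.0383] [0.055  0.2162] 0.0
```

View pics/w12.png

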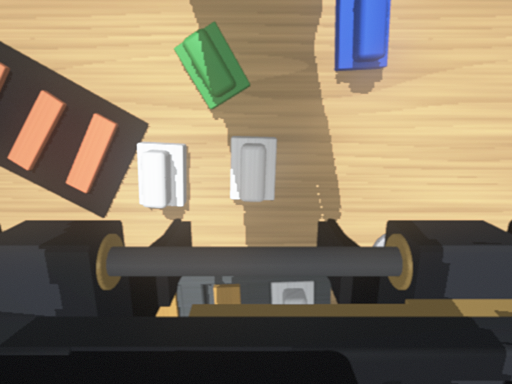

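View pics/t12.png

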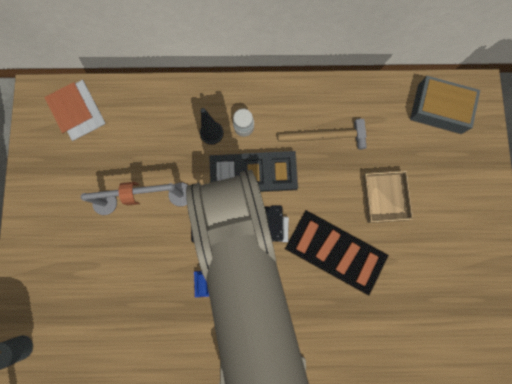

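The wrist view shows die A at (253,168) and die B at (161,176). Green and blue are out of the way. I grasp die A.

Call:
arm_command:
  deltas: [-0.002, 0.06, 0.002, 0, 0, 0, -0.002, 0.12, 0.002, 0, 0, 0, -0.002, 0.15, 0.002, 0, 0, 0, -0.002, 0.176, 0.002, 0, 0, 0, -0.002, 0.176, 0.002, 0, 0, 0, -0.002, 0.176, 0.002, 0, 0, 0]
  hand: 0.65

```text
time: 18.02
ee_pos: [0.4551, 0.0505, 0.0254]
eef_rot: [0.5, 0.5, -0.5, -0.5]
ft_force: [0.6, -0.7, 0.9]
width: 0.0566
```

Call:
arm_command:
  deltas: [0, 0, 0, 0, 0, 0, 0, 0, 0, 0, 0, 0, 0, 0, 0, 0, 0, 0, 0, 0, 0, 0, 0, 0, 0, 0, 0, 0, 0, 0]
  hand: 0.2
  grip_force: 30

```text
time: 18.65
ee_pos: [0.4545, 0.0508, 0.0249]
eef_rot: [0.5, 0.5, -0.5, -0.5]
ft_force: [-1.8, 0.7, 4.2]
width: 0.0255
```

Run:
```python
from h import *
go([.624,.0198,.075],92.4)
p=r.camera('wrist');save(p,'w13')
```

```text
now [0.4545 0.0508 0.0249] yaw 90.03 t 18.65 F [-1.8  0.7  4.2] w 0.0255
delta [-0.0311, -0.0501, -0.1695] [0.01, -2.37, 0.02] rows 2.9
```

View pics/w13.png

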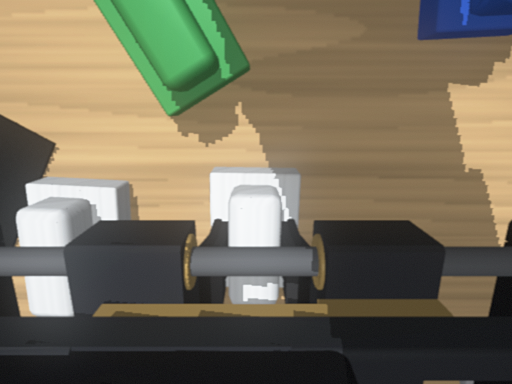

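Die A is held. Next I lift it and go to above the middle pocket.

Call:
arm_command:
  deltas: [0, -0.06, 0, 0, 0, 0, 0, -0.1, 0, 0, 0, 0, 0, -0.1, -0.05, 0, -2.4, 0, -0.031, -0.1, -0.11, 0, -2.4, 0, -0.031, -0.1, -0.169, 0, -2.4, 0, -0.031, -0.07, -0.169, 0, -2.4, 0, -0.031, -0.05, -0.169, 0, -2.4, 0, -0.031, -0.05, -0.169, 0, -2.4, 0]

```text
time: 19.7
ee_pos: [0.6213, 0.0197, 0.0727]
eef_rot: [-0.488, -0.509, 0.512, 0.49]
ft_force: [0.4, 0.2, -3.9]
width: 0.0259
```

Run:
```python
from h import *
go([.624,.0198,.075],92.4)
s=r.read_state();p=r.camera('wrist');print(s['ee_pos'])
a=cv2.cvtColor(p['image'],cv2.COLOR_RGB2BGR); k=6
cv2.imwrite('pics/o3.png',cv2.resize(a[125:225,195:325],None,fx=k,fy=k,interpolation=cv2.INTER_CUBIC))
```

```text
now [0.6213 0.0197 0.0727] yaw 92.42 t 19.7 F [ 0.4  0.2 -3.9] w 0.0259
delta [-0.0, -0.0023, -0.0027] [-0.24, 0.02, -0.01] rows 0.1
[0.62126909 0.01969044 0.07274737]
```

View pics/o3.png

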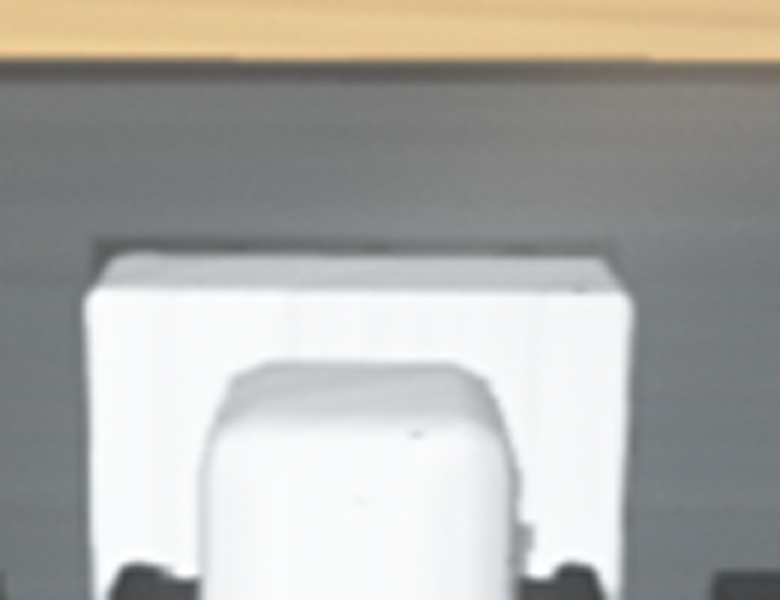

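```bash
cat >> h.py <<'E'
def fit(s,p,db,dt,po):
    e=s['ee_pos'];M=R.from_quat(s['eef_rot']).as_matrix()
    f=lambda x,y,z:1000*(M.T@(toplane(p,(125+y/6-.5,195+x/6-.5),z,s)-e))
    a=f(*db,e[2]-.0245);b=f(*dt,e[2]-.0045);c=f(*po,.034)
    print('die bot',a.round(2),'die top',b.round(2),'pocket outer',c.round(2))
    print('move x',(c[0]-(a[0]+b[0])/2).round(2),'z',(c[2]-1.9-36.5-((a[2]+b[2])/2-35)).round(2))
E
python3 - <<'E'
from h import *
s=r.read_state();p=r.camera('wrist');print(s['ee_pos'])
fit(s,p,(355,253),(359,291),(357.5,242))
E
```

```text
[0.62229278 0.01978838 0.07436002]
die bot [-0.53 24.56 35.54] die top [-0.16  4.56 35.73] pocket outer [-0.26 40.42 33.83]
move x 0.08 z -5.2
```

Run:
```python
from h import *
s=r.read_state();p=r.camera('wrist');print(s['ee_pos'])
a=cv2.cvtColor(p['image'],cv2.COLOR_RGB2BGR); k=6
cv2.imwrite('pics/o4.png',cv2.resize(a[125:225,195:325],None,fx=k,fy=k,interpolation=cv2.INTER_CUBIC))
```

```text
[0.62307887 0.01982213 0.07538153]
```

View pics/o4.png

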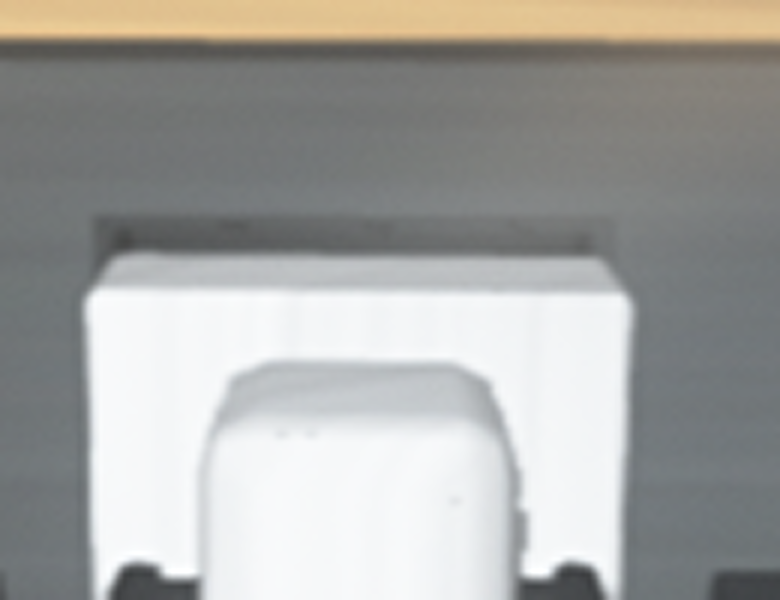

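Run:
```python
from h import *
s=r.read_state();p=r.camera('wrist');print(s['ee_pos'])
fit(s,p,(355,253),(359,291),(354.5,215))
```

```text
[0.62355092 0.01988757 0.07592995]
die bot [-0.53 24.45 35.55] die top [-0.16  4.45 35.75] pocket outer [-0.59 41.88 36.56]
move x -0.25 z -2.49
```

Call:
arm_command:
  deltas: [0, 0, -0.0016, 0, 0, 0, 0, 0.008, -0.0016, 0, 0, 0, 0, 0.014, -0.0016, 0, 0, 0, 0, 0.019, -0.0016, 0, 0, 0, 0, 0.024, -0.0016, 0, 0, 0]
  grip_force: 45

```text
time: 20.52
ee_pos: [0.6249, 0.0197, 0.0502]
eef_rot: [-0.489, -0.51, 0.511, 0.489]
ft_force: [-0.7, 0.5, -3.6]
width: 0.0258
```

Run:
```python
from h import *
go([.6254,.0198,.0384],92.4)
p=r.camera('wrist');save(p,'w14')
```

```text
now [0.6249 0.0197 0.0502] yaw 92.42 t 20.52 F [-0.7  0.5 -3.6] w 0.0258
delta [0.0001, 0.0118, -0.0005] [-0.01, 0.02, -0.0] rows 0.2
```

View pics/w14.png

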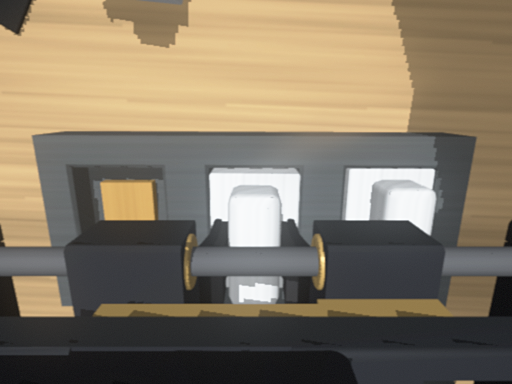

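Free of force at 50 mm, so the die is inside the mouth. Press.

Call:
arm_command:
  deltas: [0, 0.004, 0, 0, 0, 0, 0, 0.007, 0, 0, 0, 0, 0, 0.01, 0, 0, 0, 0, 0, 0.013, 0, 0, 0, 0, 0, 0.014, 0, 0, 0, 0, 0, 0.014, 0, 0, 0, 0]

```text
time: 21.32
ee_pos: [0.6253, 0.0198, 0.0389]
eef_rot: [0.489, 0.511, -0.51, -0.49]
ft_force: [-9.3, 0.8, 19.5]
width: 0.0256
```

Call:
arm_command:
  deltas: [0, 0.001, 0, 0, 0, 0, 0, 0.0015, 0, 0, 0, 0, 0, 0.0015, 0, 0, 0, 0]

```text
time: 21.7
ee_pos: [0.6254, 0.0198, 0.0389]
eef_rot: [0.489, 0.511, -0.51, -0.49]
ft_force: [-16.9, 1.1, 34.7]
width: 0.026
```

Call:
arm_command:
  deltas: [0, -0.003, 0, 0, 0, 0, 0, -0.003, 0, 0, 0, 0, 0, -0.003, 0, 0, 0, 0, 0, -0.003, 0, 0, 0, 0, 0, -0.003, 0, 0, 0, 0]
  hand: 0.6
  grip_force: 25

```text
time: 22.32
ee_pos: [0.6249, 0.0198, 0.038]
eef_rot: [-0.489, -0.51, 0.511, 0.489]
ft_force: [-0.2, -0.2, 0.4]
width: 0.0517
```

Run:
```python
from h import *
go([.463,-.05,.2],87)
```

```text
now [0.6249 0.0198 0.038 ] yaw 92.42 t 22.32 F [-0.2 -0.2  0.4] w 0.0517
delta [-0.0629, -0.162, 0.1647] [-0.01, 5.42, -0.0] rows 3.8
```

Call:
arm_command:
  deltas: [0, -0.06, 0, 0, 0, 0, 0, -0.12, 0, 0, 0, 0, 0, -0.163, 0.03, 0, 5.4, 0, -0.04, -0.163, 0.09, 0, 5.4, 0, -0.063, -0.163, 0.15, 0, 5.4, 0, -0.063, -0.163, 0.165, 0, 5.4, 0, -0.063, -0.163, 0.165, 0, 5.4, 0, -0.063, -0.163, 0.165, 0, 5.4, 0]
  hand: 0.8

```text
time: 23.32
ee_pos: [0.4635, -0.0497, 0.2014]
eef_rot: [0.513, 0.487, -0.487, -0.513]
ft_force: [1.0, -0.2, 0.4]
width: 0.0695
```

Run:
```python
from h import *
look('die1',.02,'w15')
```

```text
now [ 0.4635 -0.0497  0.2014] yaw 87.06 t 23.32 F [ 1.  -0.2  0.4] w 0.0695
delta [0.0258, 0.201, 0.4656] [0.05, -2.94, 0.02] rows 8.1
0.82 [ 56. 303.] c [0.3472 0.008 ] [0.0706 0.0527] 30.5
0.74 [169. 249.] c [ 0.4604 -0.0529] [0.0513 0.0749] 87.7
0.68 [291. 315.] c [0.6158 0.0184] [0.0511 0.0364] 87.1
0.59 [ 24. 457.] c [0.3244 0.1604] [0.0499 0.0649] 2.2
0.54 [218. 495.] c [0.5325 0.2241] [0.0434 0.0158] 67.1
```

View pics/w15.png

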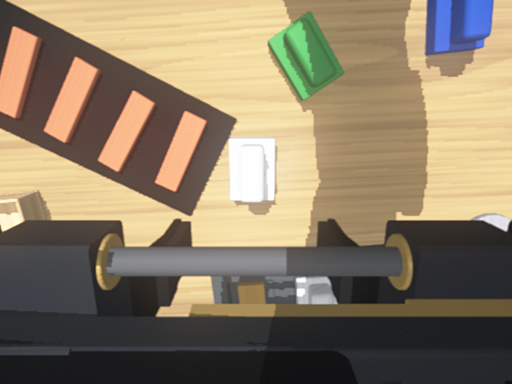

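Die B is at (252,170), clear of the green one.

Call:
arm_command:
  deltas: [-0.003, 0.06, 0.003, 0, 0, 0, -0.003, 0.12, 0.003, 0, 0, 0, -0.003, 0.15, 0.003, 0, 0, 0, -0.003, 0.176, 0.003, 0, 0, 0, -0.003, 0.176, 0.003, 0, 0, 0, -0.003, 0.176, 0.003, 0, 0, 0]
  hand: 0.6

```text
time: 24.18
ee_pos: [0.4604, -0.0532, 0.0259]
eef_rot: [0.513, 0.487, -0.487, -0.512]
ft_force: [0.6, 0.2, 1.1]
width: 0.052
```

Call:
arm_command:
  deltas: [0, 0, 0, 0, 0, 0, 0, 0, 0, 0, 0, 0, 0, 0, 0, 0, 0, 0, 0, 0, 0, 0, 0, 0, 0, 0, 0, 0, 0, 0]
  hand: 0.2
  grip_force: 30

```text
time: 24.8
ee_pos: [0.4599, -0.0527, 0.0255]
eef_rot: [-0.513, -0.487, 0.487, 0.513]
ft_force: [-1.2, 1.0, 5.4]
width: 0.0259
```

Run:
```python
from h import *
go([.6288,-.0601,.075],92.4)
p=r.camera('wrist');save(p,'w16')
```

```text
now [ 0.4599 -0.0527  0.0255] yaw 87.03 t 24.8 F [-1.2  1.   5.4] w 0.0259
delta [0.0014, -0.0495, -0.1691] [0.02, -5.37, 0.03] rows 2.8
```

View pics/w16.png

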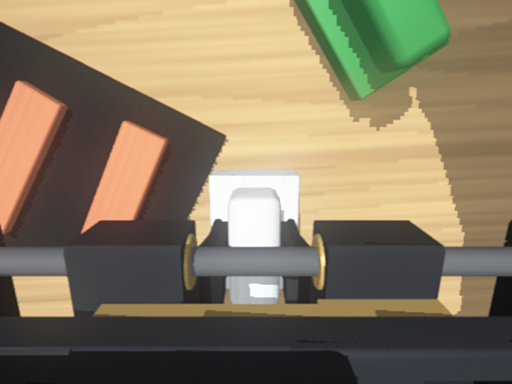

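Call:
arm_command:
  deltas: [0, -0.06, 0, 0, 0, 0, 0, -0.1, 0, 0, -2, 0, 0, -0.1, -0.05, 0, -5.4, 0, 0.0014, -0.1, -0.11, 0, -5.4, 0, 0.0014, -0.1, -0.168, 0, -5.4, 0, 0.0014, -0.07, -0.168, 0, -5.4, 0, 0.0014, -0.05, -0.168, 0, -5.4, 0, 0.0014, -0.05, -0.168, 0, -5.4, 0]

```text
time: 25.85
ee_pos: [0.6255, -0.0602, 0.0734]
eef_rot: [-0.488, -0.509, 0.511, 0.49]
ft_force: [0.1, -0.4, -2.7]
width: 0.0256
```

Call:
arm_command:
  deltas: [0, 0, 0, 0, 0, 0, 0, 0, 0, 0, 0, 0]

```text
time: 26.1
ee_pos: [0.6279, -0.0602, 0.0765]
eef_rot: [0.49, 0.511, -0.51, -0.489]
ft_force: [-0.7, 0.3, -2.8]
width: 0.0252
```

Run:
```python
from h import *
go([.6288,-.0601,.075],92.4)
s=r.read_state();p=r.camera('wrist')
a=cv2.cvtColor(p['image'],cv2.COLOR_RGB2BGR); k=6
cv2.imwrite('pics/o5.png',cv2.resize(a[125:225,195:325],None,fx=k,fy=k,interpolation=cv2.INTER_CUBIC))
```

```text
now [ 0.6279 -0.0602  0.0765] yaw 92.43 t 26.1 F [-0.7  0.3 -2.8] w 0.0252
delta [0.0, 0.0015, -0.0009] [0.11, 0.03, 0.04] rows 0.0
```

View pics/o5.png

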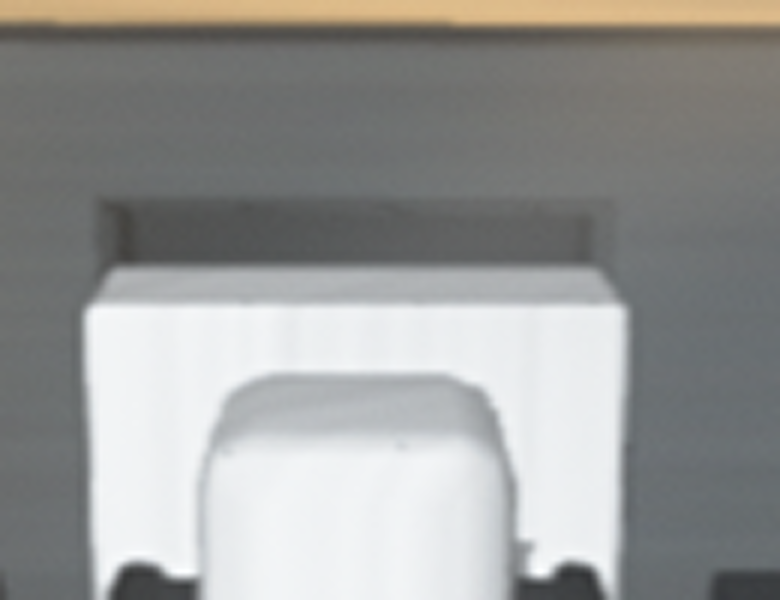

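Run:
```python
from h import *
s=r.read_state();p=r.camera('wrist');print(s['ee_pos'])
fit(s,p,(354,266),(356.5,303),(356.5,197))
```

```text
[ 0.6279204  -0.06012361  0.07632974]
die bot [-0.63 24.44 34.22] die top [-0.39  4.44 34.65] pocket outer [-0.37 42.26 38.49]
move x 0.14 z 0.65
```

Call:
arm_command:
  deltas: [0.0002, 0, 0.0006, 0, 0, 0, 0.0002, 0.008, 0.0006, 0, 0, 0, 0.0002, 0.014, 0.0006, 0, 0, 0, 0.0002, 0.019, 0.0006, 0, 0, 0, 0.0002, 0.024, 0.0006, 0, 0, 0, 0.0002, 0.024, 0.0006, 0, 0, 0]
  grip_force: 45

```text
time: 26.95
ee_pos: [0.6266, -0.0601, 0.0506]
eef_rot: [-0.489, -0.51, 0.511, 0.49]
ft_force: [0.4, -0.3, -3.2]
width: 0.0255
```

Run:
```python
from h import *
go([.6272,-.0601,.0395],92.4)
p=r.camera('wrist');save(p,'w17')
```

```text
now [ 0.6266 -0.0601  0.0506] yaw 92.42 t 26.95 F [ 0.4 -0.3 -3.2] w 0.0255
delta [-0.0, 0.0111, -0.0006] [-0.05, 0.02, -0.0] rows 0.2
```

View pics/w17.png

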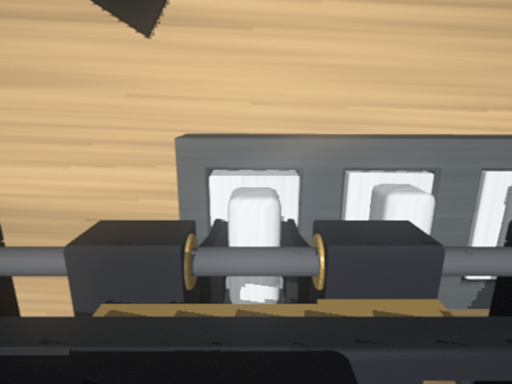

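Call:
arm_command:
  deltas: [0, 0.004, 0, 0, 0, 0, 0, 0.007, 0, 0, 0, 0, 0, 0.01, 0, 0, 0, 0, 0, 0.0125, 0, 0, 0, 0, 0, 0.0145, 0, 0, 0, 0, 0, 0.0145, 0, 0, 0, 0]

```text
time: 27.75
ee_pos: [0.6273, -0.0602, 0.0395]
eef_rot: [0.489, 0.511, -0.51, -0.49]
ft_force: [-12.6, 2.7, 26.7]
width: 0.0255
```

Home at 39.5 mm with 27 N, as expected (25.5 + 14). I release and go over the mat.

Call:
arm_command:
  deltas: [0, -0.003, 0, 0, 0, 0, 0, -0.003, 0, 0, 0, 0, 0, -0.003, 0, 0, 0, 0, 0, -0.003, 0, 0, 0, 0, 0, -0.003, 0, 0, 0, 0]
  hand: 0.6
  grip_force: 25

```text
time: 28.38
ee_pos: [0.6268, -0.0601, 0.0395]
eef_rot: [-0.489, -0.51, 0.511, 0.489]
ft_force: [0.6, -0.2, -0.4]
width: 0.0519
```

Run:
```python
from h import *
go([.437,-.133,.18],61)
```

```text
now [ 0.6268 -0.0601  0.0395] yaw 92.43 t 28.38 F [ 0.6 -0.2 -0.4] w 0.0519
delta [-0.0648, -0.1405, 0.1927] [-0.02, 31.43, -0.0] rows 4.0
```

Call:
arm_command:
  deltas: [0, -0.06, 0, 0, 0, 0, 0, -0.12, 0, 0, 0, 0, 0, -0.141, 0.03, 0, 10, 0, -0.04, -0.141, 0.09, 0, 20, 0, -0.065, -0.141, 0.14, 0, 31.4, 0, -0.065, -0.141, 0.193, 0, 31.4, 0, -0.065, -0.141, 0.193, 0, 31.4, 0, -0.065, -0.141, 0.193, 0, 31.4, 0]
  hand: 0.52

```text
time: 29.38
ee_pos: [0.4364, -0.1328, 0.1807]
eef_rot: [-0.608, -0.36, 0.358, 0.61]
ft_force: [0.8, 0.0, 0.9]
width: 0.0449
```

Call:
arm_command:
  deltas: [0, 0, 0, 0, 0, 0]

```text
time: 29.5
ee_pos: [0.4375, -0.1331, 0.1809]
eef_rot: [0.609, 0.359, -0.359, -0.609]
ft_force: [0.0, -0.0, 0.5]
width: 0.045
```

Run:
```python
from h import *
look('blank1',.011,'w18')
t=r.camera('top');save(t,'t18')
for q in('tray','blank1'):
  for d in r.regions_of(t,q):
    if d['conf']<.4: continue
    W=np.array([toplane(t,x,.011)[:2] for x in np.argwhere(d['region'])],np.float32); c,wh,a=cv2.minAreaRect(W); print(q,round(d['conf'],2),np.round(c,4),np.round(wh,4),round(a,1))
```

```text
now [ 0.4375 -0.1331  0.1809] yaw 61.05 t 29.5 F [ 0.  -0.   0.5] w 0.045
delta [-0.0954, 0.1807, 0.4473] [0.03, -28.95, -0.0] rows 7.9
0.96 [172. 252.] c [ 0.4371 -0.1327] [0.0256 0.0892] 61.1
0.91 [175.  81.] c [ 0.3462 -0.2972] [0.0289 0.0893] 61.5
0.79 [173. 138.] c [ 0.3763 -0.2444] [0.0284 0.0902] 56.6
0.66 [177. 196.] c [ 0.4128 -0.1903] [0.0277 0.091 ] 55.2
tray 0.71 [ 0.5527 -0.3672] [0.148  0.1363] 3.2
tray 0.7 [0.6281 0.0199] [0.1197 0.2579] 2.2
blank1 0.55 [ 0.4107 -0.1197] [0.0284 0.0255] 88.3
```

View pics/w18.png

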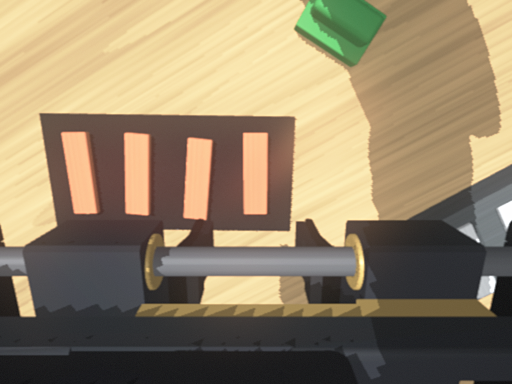

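View pics/t18.png

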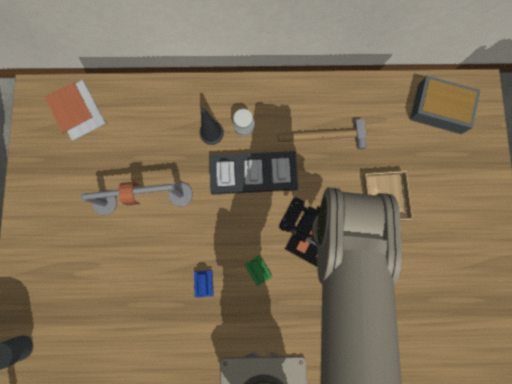

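The wrist view shows the four blanks at columns 81, 138, 197 and 255 (row ~173), the rightmost under the gripper. The top view shows all three pockets filled. Pick the first blank.

Call:
arm_command:
  deltas: [0, 0.06, 0, 0, 0, 0, 0, 0.12, 0, 0, 0, 0, 0, 0.15, 0, 0, 0, 0, 0, 0.17, 0, 0, 0, 0, 0, 0.1755, 0, 0, 0, 0, 0, 0.1755, 0, 0, 0, 0]

```text
time: 30.5
ee_pos: [0.437, -0.1335, 0.0054]
eef_rot: [0.609, 0.359, -0.359, -0.609]
ft_force: [0.1, 0.0, 0.1]
width: 0.0452
```

Call:
arm_command:
  deltas: [0, 0, 0, 0, 0, 0, 0, 0, 0, 0, 0, 0, 0, 0, 0, 0, 0, 0, 0, 0, 0, 0, 0, 0]
  hand: 0.2
  grip_force: 25

```text
time: 31.0
ee_pos: [0.4373, -0.1329, 0.0056]
eef_rot: [-0.609, -0.36, 0.359, 0.609]
ft_force: [-0.3, 1.9, 7.3]
width: 0.0252
```

Run:
```python
from h import *
go([.5,-.3,.2],2.8)
```

```text
now [ 0.4373 -0.1329  0.0056] yaw 61.04 t 31.0 F [-0.3  1.9  7.3] w 0.0252
delta [-0.1156, -0.1945, -0.1358] [-0.01, 58.24, 0.07] rows 5.4
```

Call:
arm_command:
  deltas: [0, -0.06, 0, 0, 0, 0, 0, -0.12, 0, 0, 0, 0, 0, -0.19, 0, 0, 10, 0, -0.04, -0.21, -0.05, 0, 20, 0, -0.08, -0.21, -0.1, 0, 30, 0, -0.11, -0.21, -0.13, 0, 40, 0, -0.115, -0.21, -0.136, 0, 50, 0, -0.115, -0.21, -0.136, 0, 58.2, 0]

```text
time: 32.0
ee_pos: [0.4971, -0.3064, 0.2142]
eef_rot: [0.707, 0.043, -0.045, -0.705]
ft_force: [-0.6, 1.1, -1.8]
width: 0.0256
```

Run:
```python
from h import *
go([.55,-.40,.22],2.8)
```

```text
now [ 0.4971 -0.3064  0.2142] yaw 7.18 t 32.0 F [-0.6  1.1 -1.8] w 0.0256
delta [0.0407, -0.0056, -0.0995] [0.18, 4.38, -0.2] rows 1.7
```

Call:
arm_command:
  deltas: [0.02, 0, -0.05, 0, 2, 0, 0.041, -0.006, -0.1, 0, 2, 0, 0.041, -0.006, -0.1, 0, 2, 0, 0.041, -0.006, -0.1, 0, 2, 0]

```text
time: 32.5
ee_pos: [0.5543, -0.3929, 0.2206]
eef_rot: [-0.706, -0.037, 0.038, 0.706]
ft_force: [-0.1, 0.7, -2.2]
width: 0.0256
```

Run:
```python
from h import *
look('tray',.036,'w19')
```

```text
now [ 0.5543 -0.3929  0.2206] yaw 6.08 t 32.5 F [-0.1  0.7 -2.2] w 0.0256
delta [-0.5093, 0.2213, 0.4493] [-0.06, -83.92, -0.03] rows 11.4
0.87 [133. 250.] c [ 0.5488 -0.3645] [0.1397 0.1198] 3.0
```

View pics/w19.png

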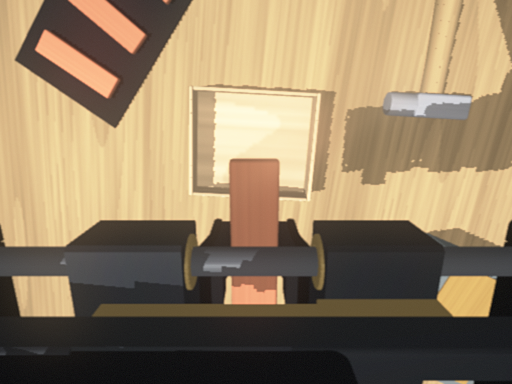

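The tray shows fully at (253,143). The measured outline is 140 x 120 mm, so the fix is good. The blank in hand is at (254,190).

Run:
```python
from h import *
go([.5805,-.3628,.01],3)
```

```text
now [ 0.555  -0.3915  0.2211] yaw 6.2 t 32.6 F [ 0.2 -0.1 -2. ] w 0.0258
delta [0.0284, 0.2111, 0.0256] [-0.05, 3.2, 0.01] rows 3.4
```

Call:
arm_command:
  deltas: [0.028, 0.02, 0.0256, 0, 3.2, 0, 0.028, 0.06, 0.0256, 0, 3.2, 0, 0.028, 0.11, 0.0256, 0, 3.2, 0, 0.028, 0.15, 0.0256, 0, 3.2, 0, 0.028, 0.18, 0.0256, 0, 3.2, 0, 0.028, 0.18, 0.0256, 0, 3.2, 0]

```text
time: 33.35
ee_pos: [0.5794, -0.3618, 0.0394]
eef_rot: [-0.706, -0.018, 0.02, 0.708]
ft_force: [-0.6, 0.1, -1.0]
width: 0.0256
```

Run:
```python
from h import *
go([.5805,-.3628,.0085],3)
p=r.camera('wrist');save(p,'w20')
```

```text
now [ 0.5794 -0.3618  0.0394] yaw 3.03 t 33.35 F [-0.6  0.1 -1. ] w 0.0256
delta [0.0011, 0.0309, -0.0012] [-0.14, 0.03, -0.16] rows 0.5
```

View pics/w20.png

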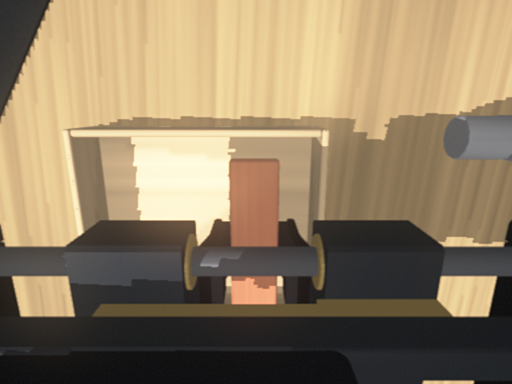

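Call:
arm_command:
  deltas: [0, 0.01, 0, 0, 0, 0, 0, 0.02, 0, 0, 0, 0, 0, 0.028, 0, 0, 0, 0, 0, 0.03, 0, 0, 0, 0, 0, 0.03, 0, 0, 0, 0]

```text
time: 34.02
ee_pos: [0.5798, -0.3647, 0.0111]
eef_rot: [0.707, 0.018, -0.018, -0.707]
ft_force: [0.3, -0.5, -1.6]
width: 0.0256
```

Call:
arm_command:
  deltas: [0, 0, 0, 0, 0, 0, 0, 0, 0, 0, 0, 0, 0, 0, 0, 0, 0, 0]
  hand: 0.36

```text
time: 34.4
ee_pos: [0.58, -0.3647, 0.0114]
eef_rot: [0.707, 0.018, -0.018, -0.707]
ft_force: [0.3, 0.0, -0.2]
width: 0.031
```

Run:
```python
from h import *
go([.4128,-.1903,.18],56)
p=r.camera('wrist');save(p,'w21')
```

```text
now [ 0.58   -0.3647  0.0114] yaw 2.91 t 34.4 F [ 0.3  0.  -0.2] w 0.031
delta [-0.158, -0.1687, 0.1826] [0.03, -53.09, 0.01] rows 5.0
```

View pics/w21.png

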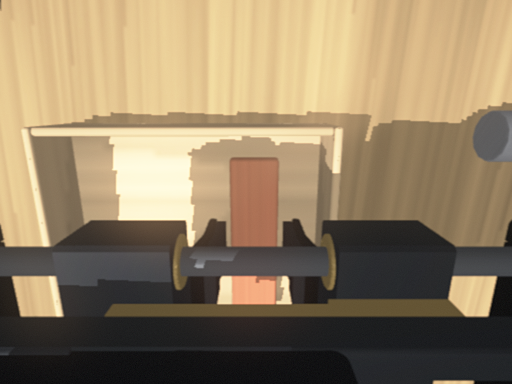

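The blank lies in the tray's +x part, at (254,200). On to the second one.

Call:
arm_command:
  deltas: [0, -0.06, 0, 0, 0, 0, 0, -0.12, 0, 0, -8, 0, -0.04, -0.169, 0.04, 0, -18, 0, -0.09, -0.169, 0.09, 0, -28, 0, -0.14, -0.169, 0.15, 0, -38, 0, -0.158, -0.169, 0.182, 0, -46, 0, -0.158, -0.169, 0.182, 0, -53, 0, -0.158, -0.169, 0.182, 0, -53, 0]
  hand: 0.5

```text
time: 35.45
ee_pos: [0.4123, -0.189, 0.1799]
eef_rot: [-0.623, -0.335, 0.332, 0.625]
ft_force: [-0.4, 0.4, 0.1]
width: 0.0432
```

Call:
arm_command:
  deltas: [0, 0, 0, 0, 0, 0]

```text
time: 35.58
ee_pos: [0.4127, -0.1898, 0.1801]
eef_rot: [-0.624, -0.333, 0.331, 0.625]
ft_force: [-0.2, -1.1, 0.3]
width: 0.0436
```

Run:
```python
from h import *
look('blank1',.011,'w22')
go([.4128,-.1903,.0054],56)
```

```text
now [ 0.4127 -0.1898  0.1801] yaw 55.98 t 35.58 F [-0.2 -1.1  0.3] w 0.0436
delta [-0.0742, 0.1801, 0.4481] [0.02, -34.02, 0.21] rows 7.8
0.98 [177. 137.] c [ 0.3459 -0.2976] [0.0292 0.0921] 61.1
0.56 [173. 192.] c [ 0.3761 -0.2452] [0.0277 0.0902] 56.3
0.55 [171. 251.] c [ 0.4122 -0.1909] [0.026  0.0896] 54.7
now [ 0.4131 -0.1912  0.1804] yaw 55.77 t 35.67 F [ 0.2  0.5 -0.6] w 0.0435
delta [0.0005, 0.175, 0.0008] [0.01, -0.23, 0.03] rows 2.8
```

View pics/w22.png

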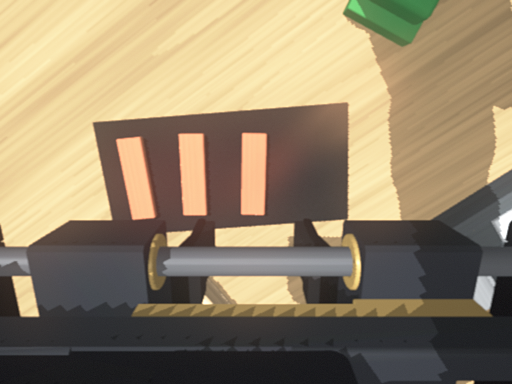

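Three blanks remain on the mat, and the second is square under the jaws at (253,173).

Call:
arm_command:
  deltas: [0, 0.06, 0, 0, 1, 0, 0, 0.12, 0, 0, 1, 0, 0, 0.15, 0, 0, 1, 0, 0, 0.17, 0, 0, 1, 0, 0, 0.175, 0, 0, 1, 0, 0, 0.175, 0, 0, 1, 0]

```text
time: 36.42
ee_pos: [0.4132, -0.1919, 0.0056]
eef_rot: [0.628, 0.325, -0.326, -0.627]
ft_force: [0.3, -0.9, 0.2]
width: 0.0432
```

Call:
arm_command:
  deltas: [0, 0, 0, 0, 0, 0, 0, 0, 0, 0, 0, 0, 0, 0, 0, 0, 0, 0, 0, 0, 0, 0, 0, 0]
  hand: 0.2

```text
time: 36.92
ee_pos: [0.4134, -0.1906, 0.0057]
eef_rot: [0.627, 0.327, -0.326, -0.627]
ft_force: [-1.3, 1.8, 7.3]
width: 0.0254
```

Run:
```python
from h import *
go([.5175,-.3665,.15],3)
```

```text
now [ 0.4134 -0.1906  0.0057] yaw 54.94 t 36.92 F [-1.3  1.8  7.3] w 0.0254
delta [-0.0841, -0.1443, -0.1863] [0.01, 51.94, 0.07] rows 4.9
```

Call:
arm_command:
  deltas: [0, -0.06, 0, 0, 0, 0, 0, -0.12, 0, 0, 7, 0, 0, -0.144, -0.04, 0, 17, 0, -0.03, -0.144, -0.09, 0, 27, 0, -0.06, -0.144, -0.13, 0, 37, 0, -0.084, -0.144, -0.186, 0, 47, 0, -0.084, -0.144, -0.186, 0, 52, 0, -0.084, -0.144, -0.186, 0, 52, 0]

```text
time: 37.92
ee_pos: [0.516, -0.3672, 0.1484]
eef_rot: [0.707, 0.017, -0.018, -0.707]
ft_force: [0.4, 1.6, -2.1]
width: 0.0253
```

Call:
arm_command:
  deltas: [0, 0, 0, 0, 0, 0]

```text
time: 38.05
ee_pos: [0.517, -0.3653, 0.1492]
eef_rot: [-0.707, -0.02, 0.019, 0.707]
ft_force: [0.3, 0.7, -2.0]
width: 0.0257
```

Run:
```python
from h import *
go([.5172,-.3660,.0395],3)
p=r.camera('wrist');save(p,'w23')
```

```text
now [ 0.517  -0.3653  0.1492] yaw 3.15 t 38.05 F [ 0.3  0.7 -2. ] w 0.0257
delta [0.0002, 0.1097, -0.0008] [-0.03, 0.15, 0.01] rows 1.8
```

View pics/w23.png

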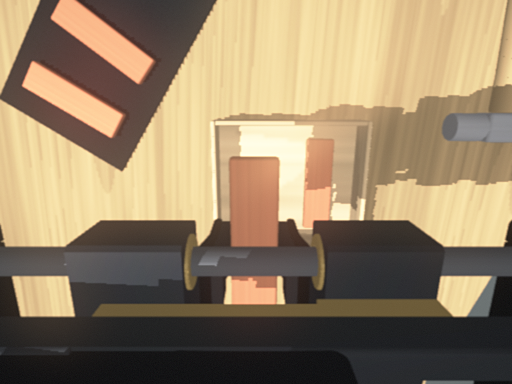

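Call:
arm_command:
  deltas: [0, 0.05, 0, 0, 0, 0, 0, 0.1, 0, 0, 0, 0, 0, 0.12, 0, 0, 0, 0, 0, 0.135, 0, 0, 0, 0, 0, 0.139, 0, 0, 0, 0, 0, 0.139, 0, 0, 0, 0]

```text
time: 38.85
ee_pos: [0.5172, -0.3669, 0.0112]
eef_rot: [0.707, 0.018, -0.018, -0.707]
ft_force: [0.1, -0.8, -2.1]
width: 0.0253
```

Call:
arm_command:
  deltas: [0, 0, 0, 0, 0, 0, 0, 0, 0, 0, 0, 0, 0, 0, 0, 0, 0, 0]
  hand: 0.36

```text
time: 39.22
ee_pos: [0.5169, -0.3666, 0.0105]
eef_rot: [0.707, 0.018, -0.018, -0.707]
ft_force: [0.8, -0.0, 0.2]
width: 0.031
```

Run:
```python
from h import *
go([.3761,-.2452,.18],56.5)
p=r.camera('wrist');save(p,'w24')
```

```text
now [ 0.5169 -0.3666  0.0105] yaw 2.92 t 39.23 F [ 0.8 -0.   0.2] w 0.031
delta [-0.1344, -0.1696, 0.1283] [0.03, -53.58, 0.01] rows 5.0
```

View pics/w24.png

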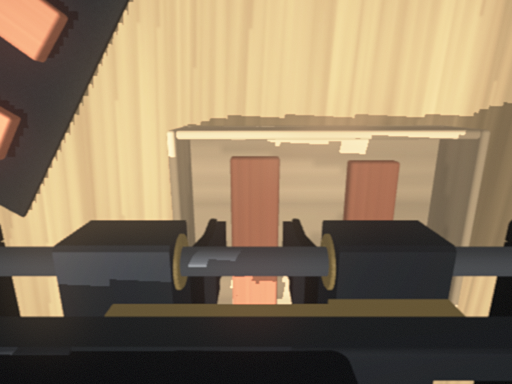

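Both blanks are in the tray (254 and 372, row 190) with a gap between them. Now the third.

Call:
arm_command:
  deltas: [0, -0.06, 0, 0, 0, 0, 0, -0.12, 0, 0, -8, 0, -0.03, -0.169, 0.03, 0, -18, 0, -0.07, -0.169, 0.07, 0, -28, 0, -0.11, -0.169, 0.11, 0, -38, 0, -0.134, -0.169, 0.128, 0, -46, 0, -0.134, -0.169, 0.128, 0, -53.5, 0, -0.134, -0.169, 0.128, 0, -53.5, 0]
  hand: 0.5

```text
time: 40.28
ee_pos: [0.3758, -0.2443, 0.1789]
eef_rot: [-0.621, -0.338, 0.334, 0.623]
ft_force: [0.7, 0.1, 0.9]
width: 0.0435
```

Call:
arm_command:
  deltas: [0, 0, 0, 0, 0, 0, 0, 0, 0, 0, 0, 0]

```text
time: 40.52
ee_pos: [0.3764, -0.2457, 0.1792]
eef_rot: [0.624, 0.333, -0.334, -0.623]
ft_force: [0.1, -0.1, 0.3]
width: 0.0434
```

Run:
```python
from h import *
look('blank1',.011,'w25')
go([.3761,-.2450,.0054],56.5)
```

```text
now [ 0.3764 -0.2457  0.1792] yaw 56.28 t 40.52 F [ 0.1 -0.1  0.3] w 0.0434
delta [-0.0045, 0.1792, 0.4494] [-0.02, -33.72, -0.04] rows 7.7
0.9 [175. 254.] c [ 0.3758 -0.2449] [0.0254 0.0888] 55.8
0.57 [178. 197.] c [ 0.3453 -0.2981] [0.0267 0.09  ] 61.3
0.57 [300. 254.] c [ 0.5034 -0.3281] [0.0241 0.0123] 56.3
0.43 [240. 488.] c [ 0.6057 -0.0849] [0.0474 0.1297] 54.5
now [ 0.3763 -0.2458  0.1791] yaw 56.31 t 40.62 F [ 0.3 -0.4 -0.5] w 0.0436
delta [0.0008, 0.1737, 0.0006] [-0.01, -0.19, -0.1] rows 2.8
```

View pics/w25.png

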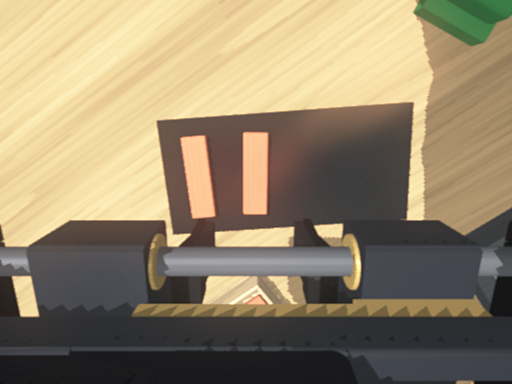

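Call:
arm_command:
  deltas: [0.0006, 0.06, 0, 0, 0.4, 0, 0.0006, 0.12, 0, 0, 0.4, 0, 0.0006, 0.15, 0, 0, 0.4, 0, 0.0006, 0.17, 0, 0, 0.4, 0, 0.0006, 0.1737, 0, 0, 0.4, 0, 0.0006, 0.1737, 0, 0, 0.4, 0]

```text
time: 41.38
ee_pos: [0.3771, -0.2454, 0.006]
eef_rot: [0.625, 0.332, -0.332, -0.624]
ft_force: [0.4, -0.7, -0.1]
width: 0.0436
```

Call:
arm_command:
  deltas: [0, 0, 0, 0, 0, 0, 0, 0, 0, 0, 0, 0, 0, 0, 0, 0, 0, 0, 0, 0, 0, 0, 0, 0]
  hand: 0.2

```text
time: 41.88
ee_pos: [0.3774, -0.2447, 0.006]
eef_rot: [0.624, 0.333, -0.332, -0.624]
ft_force: [-0.8, 2.5, 8.0]
width: 0.0253
```

Run:
```python
from h import *
go([.5488,-.3655,.15],3)
```

```text
now [ 0.3774 -0.2447  0.006 ] yaw 56.04 t 41.88 F [-0.8  2.5  8. ] w 0.0253
delta [-0.0043, -0.1439, -0.2097] [0.01, 53.04, 0.07] rows 5.0
```

Call:
arm_command:
  deltas: [0, -0.06, 0, 0, 0, 0, 0, -0.12, 0, 0, 7, 0, 0, -0.144, -0.04, 0, 17, 0, 0, -0.144, -0.09, 0, 27, 0, -0.004, -0.144, -0.13, 0, 37, 0, -0.004, -0.144, -0.19, 0, 47, 0, -0.004, -0.144, -0.21, 0, 53, 0, -0.004, -0.144, -0.21, 0, 53, 0]

```text
time: 42.88
ee_pos: [0.5487, -0.3663, 0.1484]
eef_rot: [0.707, 0.018, -0.019, -0.706]
ft_force: [-0.8, -0.4, -1.7]
width: 0.0255
```

Call:
arm_command:
  deltas: [0, 0, 0, 0, 0, 0, 0, 0, 0, 0, 0, 0]

```text
time: 43.12
ee_pos: [0.5483, -0.3649, 0.1499]
eef_rot: [-0.707, -0.019, 0.019, 0.707]
ft_force: [-0.3, 0.0, -1.7]
width: 0.0253
```

Run:
```python
from h import *
p,s=look('blank1',.012,'w26',.3)
go([.5488,-.3645,.0145],3)
```

```text
now [ 0.5483 -0.3649  0.1499] yaw 3.1 t 43.12 F [-0.3  0.  -1.7] w 0.0253
delta [-0.5279, 0.1497, 0.3939] [0.01, -86.9, 0.07] rows 10.8
0.93 [214. 250.] c [ 0.55   -0.4213] [0.0499 0.1616] 3.1
0.83 [103.  41.] c [ 0.3487 -0.2992] [0.0284 0.0889] 61.5
0.6 [175. 287.] c [ 0.58   -0.3622] [0.024  0.0837] 5.2
0.57 [171. 218.] c [ 0.5148 -0.3654] [0.0259 0.0874] 1.0
now [ 0.5485 -0.365   0.1499] yaw 3.08 t 43.23 F [-1.2  1.4 -2.2] w 0.0251
delta [0.0002, 0.1354, 0.0004] [-0.03, 0.08, 0.06] rows 2.2
```

View pics/w26.png

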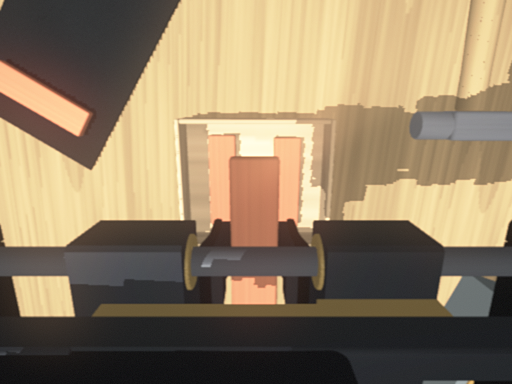

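The two tray blanks are at (222,180) and (288,178), and the third is centred between them. Descend to just above their tops and let go.

Call:
arm_command:
  deltas: [-0.0006, 0.05, 0, 0, 0, 0, -0.0006, 0.1, 0, 0, 0, 0, -0.0006, 0.12, 0, 0, 0, 0, -0.0006, 0.132, 0, 0, 0, 0, -0.0006, 0.135, 0, 0, 0, 0, -0.0006, 0.135, 0, 0, 0, 0]

```text
time: 43.98
ee_pos: [0.5486, -0.3662, 0.0157]
eef_rot: [0.707, 0.019, -0.018, -0.706]
ft_force: [0.6, 0.1, -1.5]
width: 0.0253
```

Call:
arm_command:
  deltas: [0, 0, 0, 0, 0, 0, 0, 0, 0, 0, 0, 0, 0, 0, 0, 0, 0, 0]
  hand: 0.38

```text
time: 44.35
ee_pos: [0.5482, -0.3658, 0.0148]
eef_rot: [0.707, 0.019, -0.018, -0.707]
ft_force: [-0.4, 0.7, -0.5]
width: 0.0326
```

Call:
arm_command:
  deltas: [0, -0.05, 0, 0, 0, 0, 0, -0.11, 0, 0, 0, 0, 0, -0.17, 0, 0, 0, 0, 0, -0.21, -0.04, 0, 0, 0, 0, -0.21, -0.05, 0, 0, 0, 0, -0.21, -0.05, 0, 0, 0]

```text
time: 45.1
ee_pos: [0.5501, -0.4161, 0.2237]
eef_rot: [-0.707, -0.018, 0.018, 0.707]
ft_force: [0.3, 1.1, 0.8]
width: 0.033
```

Run:
```python
from h import *
look('blank1',.012,'w27',.3)
```

```text
now [ 0.5501 -0.4161  0.2237] yaw 2.93 t 45.1 F [0.3 1.1 0.8] w 0.033
delta [-0.5279, 0.2242, 0.4436] [-0.05, -87.07, -0.01] rows 11.6
0.96 [121. 253.] c [ 0.5469 -0.3661] [0.0256 0.0883] 3.5
0.74 [124. 277.] c [ 0.5786 -0.3656] [0.0261 0.0882] 3.0
0.58 [56. 76.] c [ 0.3469 -0.2989] [0.027  0.0918] 61.1
0.55 [122. 225.] c [ 0.5163 -0.3671] [0.0262 0.0892] 2.9
```

View pics/w27.png

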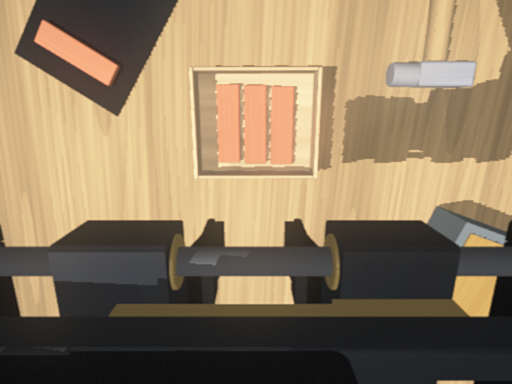

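The tray shows three blanks lying flat at columns 229, 255 and 283 (row 124). The fourth is on the mat at (76,52). Next I retreat and check everything.

Call:
arm_command:
  deltas: [-0.06, -0.03, 0, 0, 0, 0, -0.12, -0.06, 0, 0, 0, 0, -0.12, -0.06, 0, 0, 0, 0, -0.12, -0.06, 0, 0, 0, 0]

```text
time: 45.7
ee_pos: [0.4315, -0.4207, 0.284]
eef_rot: [-0.706, -0.019, 0.019, 0.707]
ft_force: [0.1, -0.4, -1.0]
width: 0.0331
```

Run:
```python
from h import *
t=r.camera('top');s=r.camera('scene');save(t,'t28');save(s,'s28')
for q in('cuff1','die1'):
  for p in(t,s):
    print(q,[(round(d['conf'],2),np.round(d['centre'])) for d in r.regions_of(p,q) if d['conf']>.3])
a=cv2.imread('pics/s28.png');cv2.imwrite('pics/z28.png',cv2.resize(a[150:320,190:430],(792,561),interpolation=2))
```

```text
cuff1 [(0.76, array([194., 129.]))]
cuff1 [(0.8, array([259., 356.])), (0.4, array([242., 250.]))]
die1 [(0.92, array([270., 259.])), (0.86, array([170., 279.])), (0.74, array([285., 203.])), (0.56, array([172., 228.]))]
die1 [(0.91, array([246., 267.])), (0.86, array([208., 345.])), (0.69, array([187., 299.])), (0.59, array([221., 221.]))]
```

View pics/t28.png

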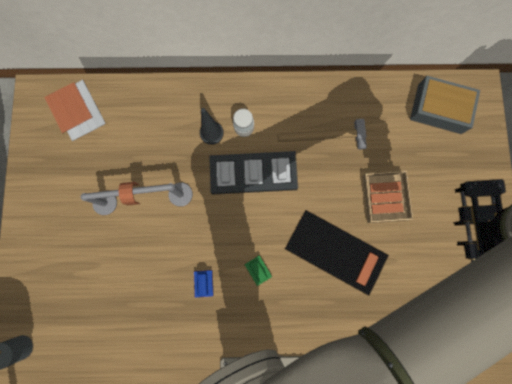

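View pics/z28.png

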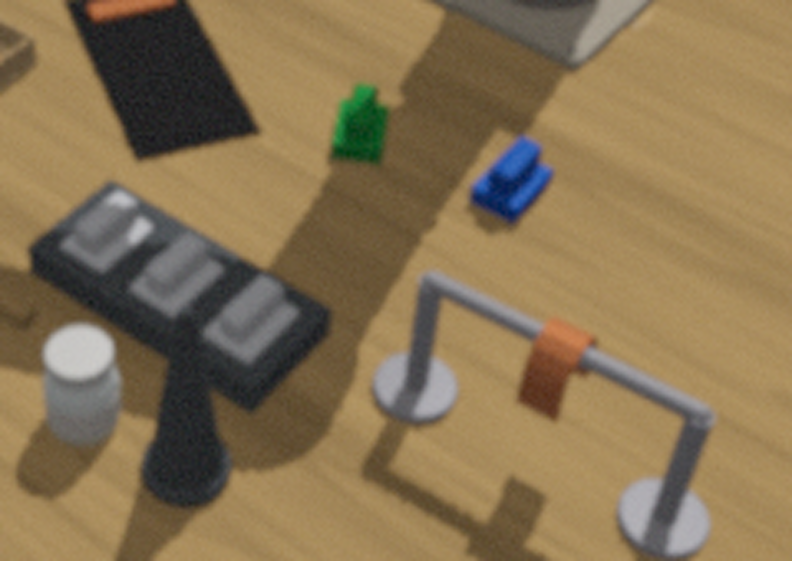

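The top and scene views show all three dies in the bolster, the cuff astride the rail, three blanks in the tray and one on the mat. I take one close look at how flush the dies sit before handing in.

Call:
arm_command:
  deltas: [0.04, 0, 0.06, 0, 0, 0, 0.08, 0, 0.12, 0, 0, 0, 0.12, 0, 0.18, 0, 0, 0, 0.16, 0.02, 0.24, 0, 0, 0, 0.2, 0.03, 0.29, 0, 0, 0, 0.21, 0.03, 0.32, 0, 0, 0, 0.21, 0.03, 0.32, 0, 0, 0, 0.21, 0.03, 0.32, 0, 0, 0]

```text
time: 47.0
ee_pos: [0.6239, -0.0908, 0.2538]
eef_rot: [0.707, 0.019, -0.02, -0.706]
ft_force: [0.4, -1.0, 0.1]
width: 0.0332
```

Run:
```python
from h import *
go([0,0,0],3)
p=r.camera('wrist');save(p,'w29')
a=cv2.imread('pics/w29.png');cv2.imwrite('pics/z29.png',cv2.resize(a[0:220,110:400],(790,599),interpolation=2))
```

```text
now [ 0.6239 -0.0908  0.2538] yaw 3.1 t 47.0 F [ 0.4 -1.   0.1] w 0.0332
delta [-0.6177, 0.2544, 0.1247] [0.07, 0.1, -0.07] rows 10.9
```

View pics/z29.png

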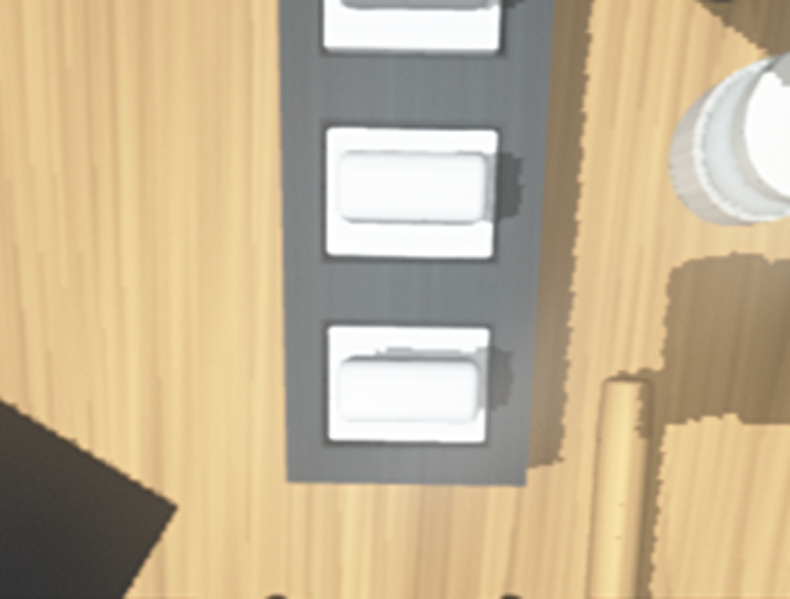

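The dies' base tops sit level in the pockets: no side faces show and only the ridges cast shadows. Hand in.

Run:
```python
from h import *
print(r.close_job())
```

```text
the job is handed in; nothing more can be done
None
```

The job is done and handed in at about 47 s of the 210 s allowed; no verdict was reported.

- **Cuff:** one cuff was on the bench. It hangs astride the rail near the middle, as the last top and scene views show.
- **Dies:** three bare dies were on the bench and each is pressed home in its own pocket. The presses stopped at 27 to 35 N, with each die's underside at the pocket floor (14 mm above the bench). A last close look showed the two nearest dies with base tops level with the block. The third was only partly in that picture, so its seating rests on its press height and force and the scene view.
- **Blanks:** three lie flat side by side in the tray, and the fourth is still on the mat.
- **Left alone:** the green and blue look-alikes, mandrel, jar and hammer were not touched.

No die appeared to be knocked aside during the run. My first pocket estimates were 1 to 2 mm off against close wrist pictures, so I corrected each one before inserting the die. No check failed at the end.

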